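# Clamp the knee link that matches the sample

## Robot

A 7-joint arm with a two-finger parallel gripper is mounted at the origin on the work surface. World frame = base frame: x ahead of the robot, y to its left, z up, the work surface at z = 0. Lengths are in m, angles in rad, forces in N, time in s.
With the tool pointing down it reaches from about 0.4 to 0.75 m from the base axis. Payload 19.5 kg.
Tool frame: the origin (TCP) lies midway between the tips of the shut fingers; the grasp point (between the pads) lies 19 mm behind it; z points along the fingers, y is the direction in which the jaws open and shut (so a half turn about z gives the same grasp; the last joint's range is limited). The gripper opens to 85 mm and grips with 20 to 120 N. Pads are 22 mm wide; open, the fingers measure 114 mm over their backs; the gripper's body (76 mm by 85 mm) begins 54 mm behind the grasp point. The pads swing forward as they close: fully open they stand 13 mm farther back than shut.
Start: joints at [1.244, 0.707, -0.028, 1.485, 0.022, 0.951, -0.075], TCP at [0.162, -0.552, 0.231] pointing down, gripper open.
Joint ranges: [-2.71, 2.71], [-0.32, 2.16], [-1.57, 1.52], [0, 2.45], [-1.46, 4.6], [0, 2.02], [-2.83, 2.83]. Speed limits (rad/s): [1.89, 1.89, 2.57, 2.57, 3.01, 3.01, 3.01].

## Interface

Orientations are given as a rotation vector (axis times angle).
In Python, from cell import read_state, grab_frame, get_calibration, close_job gives the robot as it stands. The module is installed in compiled form; this text tells all that it offers.
- The arm moves only by the tool apply_moves, never from a script. Its argument "rows" is a list that holds one entry, the list of rows, each a list of 5 numbers: the shift along the world's x, y, z in mm, then the turn about the world's z in rad, then the finger opening in mm, from 0 to 85.4. In form: [[[x, y, z, turn, grip], ...]]. A call has 1 to 12 rows; each row is the pose to reach, as a shift and turn from the pose commanded when the call began; what a row does not reach only later rows make up. A row lasts 1/8 s, in which the tool goes at most 62.5 mm and 10.7 degrees, less where a joint would pass 70% of its speed; a pose out of reach is approached as far as the arm can. A call with a gripper value outside its range is refused whole. The fingers move at their own pace and stop on an object; the grip force is fixed at half the most. Time passes only in rows, so rows that repeat a pose let the fingers close. It gives the time, the measured TCP pose, the force and the opening at its end, in the units of the state.
- read_state(): the state, without advancing time (a new reading comes with each control period).
- grab_frame(name): name is "scene" or "side" or "wrist"; returns (picture, depth): 384x512x3 uint8, blue, green, red; 384x512 float32, m along the optical axis (not along the pixel's ray), 0 where there is no reading.
- get_calibration(name): a dict with "vfov" (degrees; the focal length in pixels is half the picture's height over the tangent of half this angle, whatever the lens; pixels are square), "cx", "cy" (the principal point, pixels), "world_to_cam" (4x4, takes a point from world to camera coordinates). Camera axes: x right, y up, looking along -z (the intrinsics and any distortion apply to the point x, -y, -z); pixel columns grow to the right and rows downward; lengths in m; the calibration is good to about 2 mm. A picture is of the moment at which its call begins: read the wrist's pose just before it. get_calibration takes no time and is no camera call; for the wrist camera it gives the pose at the moment of the call.
- close_job(): hands the job in, once; it reports no verdict.
The state is a dict: "clock": time; "q": joint angles; "dq": joint speeds; "tau": joint torques, N m; "position": TCP position; "tcp_rot": TCP orientation; "force": force on the tool from outside, world axes, zero at the start; "ft_torque": the same for the moment, N m; "grip_width": opening from 0.0 (shut) to 1.0 (fully open).
Only numpy, scipy, OpenCV 4.12 (cv2) and the standard library are available. Lean on these libraries where they do the work, as an engineer would, in place of code of your own. Each camera call takes 0.05 s, during which the arm holds its last target.

## Task

Take from the rack the one silver link whose shape matches the blue sample lying on the orange-rimmed card, lay it flat on the clamp station's bed with its pivot block on the white dot and its toe along the white stripe, let it go, and then swing the clamp arm down until its pad rests on the block. Mind left and right: a mirrored link is the wrong one. Leave the other links, the bushings, the sleeve and the knee frame where they are.

Things in the scene. Friction and masses are not known exactly. Their poses are not given: they have to be found in the camera images.
- part_tee: Loose silver link, 110 g, in a rack bin. Stem 10 mm thick, 22 wide, x = -51 to 13 mm; on it a square pivot block 22 x 22, from 10 to 48 mm above the underside (bronze dot on top): grasp it by its y sides. Toe head, 10 thick: T, cross bar 54 x 16 mm, to x = -55. Origin: under the block's centre, on the underside; z up, x along the stem away from the toe.
- toe_tee (a point): Point on the toe head of part_tee, on the stem's centre line, 45 mm from the block's centre towards -x, 5 mm above the underside.
- sample_tee: Blue plastic sample, fixed, same shape, size, origin and axes as part_tee (seen from above, turned any way). One of the four blue samples lies on the orange-rimmed white card: that is the one to match. The other three lie on the dark wooden store board (fixed, 130 x 390 x 6 mm) between the robot and the rack, and do not count.
- part_left: Loose silver link, 110 g, in a rack bin. Stem 10 mm thick, 22 wide, x = -51 to 13 mm; on it a square pivot block 22 x 22, from 10 to 48 mm above the underside (bronze dot on top): grasp it by its y sides. Toe head, 10 thick: L, foot 16 wide reaching 34 mm to +y, to x = -55. Origin: under the block's centre, on the underside; z up, x along the stem away from the toe.
- toe_left (a point): Point on the toe head of part_left, on the stem's centre line, 45 mm from the block's centre towards -x, 5 mm above the underside.
- sample_left: Blue plastic sample, fixed, same shape, size, origin and axes as part_left (seen from above, turned any way). One of the four blue samples lies on the orange-rimmed white card: that is the one to match. The other three lie on the dark wooden store board (fixed, 130 x 390 x 6 mm) between the robot and the rack, and do not count.
- part_right: Loose silver link, 110 g, in a rack bin. Stem 10 mm thick, 22 wide, x = -51 to 13 mm; on it a square pivot block 22 x 22, from 10 to 48 mm above the underside (bronze dot on top): grasp it by its y sides. Toe head, 10 thick: mirrored L, foot 16 wide reaching 34 mm to -y, to x = -55. Origin: under the block's centre, on the underside; z up, x along the stem away from the toe.
- toe_right (a point): Point on the toe head of part_right, on the stem's centre line, 45 mm from the block's centre towards -x, 5 mm above the underside.
- sample_right: Blue plastic sample, fixed, same shape, size, origin and axes as part_right (seen from above, turned any way). One of the four blue samples lies on the orange-rimmed white card: that is the one to match. The other three lie on the dark wooden store board (fixed, 130 x 390 x 6 mm) between the robot and the rack, and do not count.
- part_round: Loose silver link, 110 g, in a rack bin. Stem 10 mm thick, 22 wide, x = -51 to 13 mm; on it a square pivot block 22 x 22, from 10 to 48 mm above the underside (bronze dot on top): grasp it by its y sides. Toe head, 10 thick: round disc 42 mm across centred at x = -45. Origin: under the block's centre, on the underside; z up, x along the stem away from the toe.
- toe_round (a point): Point on the toe head of part_round, on the stem's centre line, 45 mm from the block's centre towards -x, 5 mm above the underside.
- sample_round: Blue plastic sample, fixed, same shape, size, origin and axes as part_round (seen from above, turned any way). One of the four blue samples lies on the orange-rimmed white card: that is the one to match. The other three lie on the dark wooden store board (fixed, 130 x 390 x 6 mm) between the robot and the rack, and do not count.
- card: Fixed square card, 150 x 150 x 6 mm, white with an orange rim, lying on the bench to the left or right of the rack; the sample to match lies near its centre. Origin: centre of the underside.
- rack: Fixed wooden rack: 4 open bins 100 mm apart along y (centres -150 to 150), floor 70 mm up, walls to 78 (front), 82, 90 (back), x = -90 (front) to 45 mm. Shelf 420 wide over x = 6 to 81, underside 228, top 242 mm up, two rear posts: it hangs over the blocks, so come in from the front, tilted 25 to 35 degrees. Origin: on the bench, in the row of blocks; x away from the robot.
- station: Fixed clamp station at the left or right of the bench: a green-topped block 220 x 90 x 44 mm (x from -65 to 155 mm), with the toggle clamp's two dark uprights (x = 90 to 134 mm, |y| up to 20 mm, 134 mm high) behind. A white stripe on it runs from the centre to -x (towards the robot). Origin: on the bench under the bed centre; z up.
- bed (a point): Centre of the clamping place on the station's bed, on its top face 44 mm above the bench, marked by a white dot; axes as the station's.
- clamp_hinge (a point): Hinge axis of the clamp arm (along the station's y), at x = 105 mm, 115 mm above the bench in the station; axes as the station's.
- clamp_grip (a point): Middle of the red round grip of the clamp arm (16 mm thick, 50 mm long along the arm), 155 mm from the hinge. Its rubber pad (18 mm across) is 105 mm from the hinge, over the bed centre when closed.
- clamp (a joint): Clamp arm angle, rad. 0: level, pointing to the station's -x, pad just resting on a link's block on the bed. Grows as the arm is raised (stop 1.25); starts at 0.85 to 1.15, overhanging the bed. Friction holds it where left; about 2 N on the grip moves it. Close it by pushing the grip's far upper side towards the robot and down.
- bushing1: Yellow polymer bushing standing near the station, 30 mm across, 26 mm high. Loose bystander, leave alone. Origin: centre of its underside.
- bushing2: Yellow polymer bushing standing at the other side of the station, 30 mm across, 26 mm high. Loose bystander, leave alone. Origin: centre of its underside.
- sleeve: Bronze pivot sleeve standing on the rack's shelf, 28 mm across, 45 mm high. Loose bystander, leave alone. Origin: centre of its underside.
- knee_frame: Silver U-shaped knee frame standing on the rack's shelf, 45 x 90 x 53 mm high. Loose bystander, leave alone. Origin: centre of its underside.
Mind the look-alikes: they are no part of the job. There is more than one size of the card; the job needs the smaller.

How it is judged:
By the outcome, as a careful person would: the job done as asked, in the order asked, and still so for the second after the job is handed in, with the robot touching nothing.
It also fails if it takes over 64 s, if anything falls off the work surface, if the arm or the gripper's body presses on something with over 40 N, if the wrist force passes 120 N, or if a joint passes its speed limit or range.

## Working session

There is one attempt and no reset: what is moved stays moved. The work goes in short steps, Python scripts to look and compute and a tool call to move; the robot and the scene stay as the last step left them, time stands still between calls to the robot, and variables do not carry over. Pictures are saved under pics/ and viewed, and the job is handed in when it is done.

Besides the shell and the picture viewer there is one more tool, called after "Emit:" by a JSON object that holds its "fn" and its "kwargs", one argument or row to a line. apply_moves: Moves the arm, as the interface text tells. Its arguments: {"type":"object","properties":{"rows":{"type":"array","items":{"type":"array","items":{"type":"array","items":{"type":"number"}}}}},"required":["rows"]}

```bash
mkdir -p pics
python3 - <<'E'
from cell import *
import cv2
print(read_state())
for n in ["scene","side","wrist"]:
    c=get_calibration(n); print(n,c)
    im,d=grab_frame(n); cv2.imwrite(f"pics/{n}0.png",im)
    import numpy as np
    np.save(f"pics/{n}0d.npy",d)
E
```

```text
{'clock': 0.0, 'q': array([ 1.24430874,  0.70708289, -0.02764514,  1.48501812,  0.02200029,
        0.9509012 , -0.0755233 ]), 'dq': array([ 1.52743453e-03, -5.55723146e-04, -1.42754515e-03,  7.05356610e-04,
        9.00885446e-04,  6.00031144e-05, -8.13957497e-04]), 'tau': array([ 9.54695934e-04, -8.83212304e+01,  1.23473089e+00, -2.36165518e+01,
        1.69962680e-02,  6.52991992e-03, -1.14658528e-04]), 'position': array([ 0.16148288, -0.5515733 ,  0.23083426]), 'tcp_rot': array([-3.10871492e+00, -4.45675949e-01,  2.75306219e-04]), 'force': array([-0.10539503, -0.12000228, -0.10920156]), 'ft_torque': array([ 0.03829551, -0.01147106, -0.00188341]), 'grip_width': 0.9956239103364155}
scene {'vfov': 48.64204352031881, 'cx': 255.45131133181945, 'cy': 192.12810980072524, 'world_to_cam': array([[-0.99348611,  0.11393587, -0.00199078,  0.45900782],
       [-0.088752  , -0.76269666,  0.64063787, -0.07265413],
       [ 0.07147327,  0.63664151,  0.76784058, -1.57522291],
       [ 0.        ,  0.        ,  0.        ,  1.        ]])}
side {'vfov': 52.83554595744006, 'cx': 256.41609360477236, 'cy': 191.4510409032721, 'world_to_cam': array([[-0.87895222, -0.47677476, -0.01134986,  0.40317871],
       [ 0.29946025, -0.57027565,  0.76492433, -0.26799429],
       [-0.37116916,  0.66893311,  0.64402014, -0.98149281],
       [ 0.        ,  0.        ,  0.        ,  1.        ]])}
wrist {'vfov': 61.246531582440035, 'cx': 251.4981367075761, 'cy': 197.31248849907183, 'world_to_cam': array([[ 2.80828910e-01, -9.59757836e-01, -1.41299294e-04,
        -5.74290474e-01],
       [ 9.17893624e-01,  2.68622279e-01, -2.92084520e-01,
         3.59767286e-02],
       [ 2.80368363e-01,  8.18960797e-02,  9.56392499e-01,
        -3.78400333e-01],
       [ 0.00000000e+00,  0.00000000e+00,  0.00000000e+00,
         1.00000000e+00]])}
```

View pics/scene0.png

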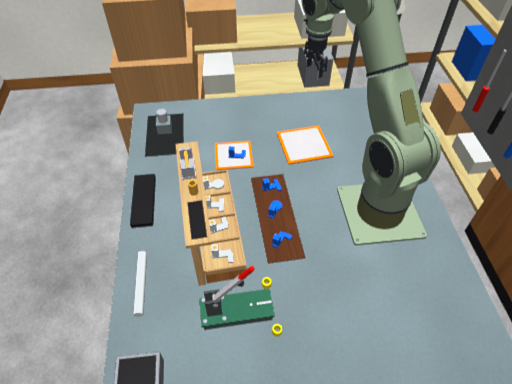

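View pics/side0.png

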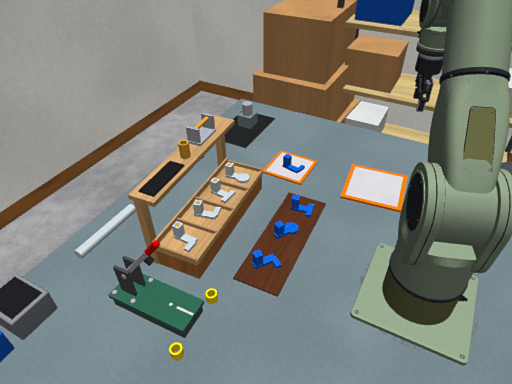

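View pics/wrist0.png

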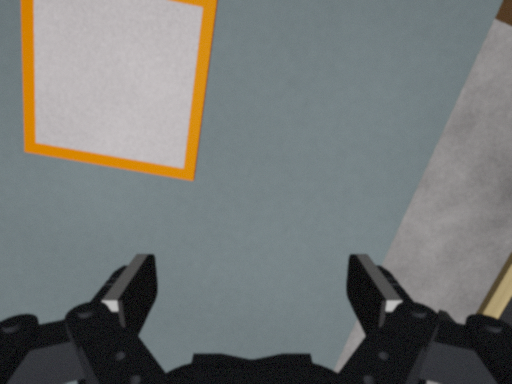

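```bash
cat > h.py <<'E'
import numpy as np, cv2
from cell import *
def K(c):
    f=192/np.tan(np.radians(c["vfov"]/2)); return f
def ray(c,u,v):
    M=c["world_to_cam"];R=M[:3,:3];t=M[:3,3];f=K(c)
    d=np.array([(u-c["cx"])/f,-(v-c["cy"])/f,-1.0])
    return -R.T@t, R.T@d
def onplane(c,u,v,z):
    o,d=ray(c,u,v); return o+d*(z-o[2])/d[2]
def proj(c,p):
    M=c["world_to_cam"];q=M[:3,:3]@np.asarray(p)+M[:3,3];f=K(c)
    return c["cx"]+f*q[0]/-q[2], c["cy"]-f*q[1]/-q[2]
def cloud(c,d):
    v,u=np.mgrid[0:384,0:512];f=K(c)
    P=np.stack([(u-c["cx"])/f*d,-(v-c["cy"])/f*d,-d],-1)
    M=c["world_to_cam"];return (P-M[:3,3])@M[:3,:3]
E
python3 - <<'E'
from h import *
for n,b in [("scene",(110,120,320,360)),("side",(80,90,340,370))]:
    im=cv2.imread(f"pics/{n}0.png");x0,y0,x1,y1=b
    cv2.imwrite(f"pics/{n}0z.png",cv2.resize(im[y0:y1,x0:x1],None,fx=2.1 if n=="side" else 2.5,fy=2.1 if n=="side" else 2.5,interpolation=cv2.INTER_CUBIC))
c=get_calibration("wrist");M=c["world_to_cam"];o=-M[:3,:3].T@M[:3,3]
print("cam-tcp",o-read_state()["position"])
for n in["scene","side"]:
    c=get_calibration(n);d=np.load(f"pics/{n}0d.npy");P=cloud(c,d)
    im=cv2.imread(f"pics/{n}0.png");hsv=cv2.cvtColor(im,cv2.COLOR_BGR2HSV)
    for nm,lo,hi in [("blue",(100,150,60),(125,255,255)),("orange",(8,180,180),(20,255,255)),("yellow",(25,180,150),(35,255,255)),("red",(0,180,100),(5,255,255)),("green",(60,100,40),(85,255,255)),("bronze",(10,80,80),(24,255,255))]:
        m=cv2.inRange(hsv,lo,hi)
        k,l,s,ce=cv2.connectedComponentsWithStats(m)
        for i in range(1,k):
            if s[i,4]>15 and nm!="bronze":
                q=P[l==i];q=q[(d[l==i]>0)]
                print(n,nm,s[i],np.round(np.median(q,0),3) if len(q) else None)
E
```

```text
cam-tcp [0.07288899 0.0217904  0.14143859]
scene blue [ 453   25   43   55 1488] [-0.865 -1.065 -0.049]
scene blue [504 143   8  15  74] [-0.46  -0.082  0.175]
scene blue [229 147  16  11 100] [ 0.511 -0.337  0.019]
scene blue [262 178  19  13 157] [ 0.39  -0.151  0.019]
scene blue [268 201  14  17 150] [ 0.391 -0.033  0.019]
scene blue [272 231  20  17 163] [0.393 0.098 0.019]
scene orange [277 126  56  38 236] [ 0.22  -0.318  0.008]
scene orange [215 141  38  29 146] [ 0.517 -0.307  0.006]
scene orange [189 181   7   6  17] [0.664 0.039 0.287]
scene yellow [262 278   9  10  53] [0.458 0.251 0.025]
scene yellow [272 324  10  12  62] [0.446 0.407 0.025]
scene red [473  86  17  26 146] [-0.463 -0.339  0.214]
scene red [238 266  16  14  85] [0.526 0.334 0.248]
scene green [ 200  289   74   38 1589] [0.545 0.342 0.044]
side blue [ 355    0   59   25 1208] [ 0.525 -1.56   0.241]
side blue [283 154  21  18 151] [ 0.511 -0.337  0.019]
side blue [291 195  23  22 235] [ 0.389 -0.15   0.018]
side blue [274 221  24  18 295] [ 0.387 -0.033  0.018]
side blue [252 250  29  19 314] [0.389 0.096 0.018]
side blue [  0 331  14  31 234] [0.779 0.583 0.027]
side orange [197 117  11  11  22] [ 0.672 -0.08   0.289]
side orange [179 140   9   5  19] [0.656 0.037 0.288]
side orange [263 151  54  33 213] [ 0.5   -0.333  0.007]
side orange [341 164  66  47 450] [ 0.199 -0.355  0.009]
side yellow [206 289  11  10  61] [0.454 0.246 0.026]
side yellow [169 343  14  12  78] [0.443 0.408 0.026]
side red [145 240  14  15  89] [0.514 0.336 0.257]
side green [ 109  274   94   59 2452] [0.534 0.341 0.044]
```

View pics/scene0z.png

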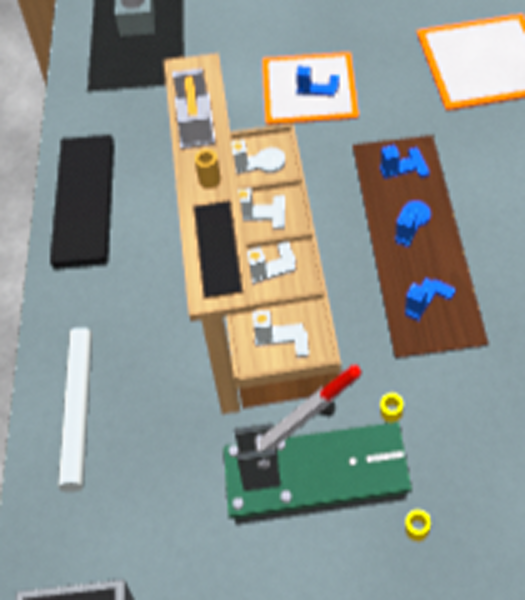

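View pics/side0z.png

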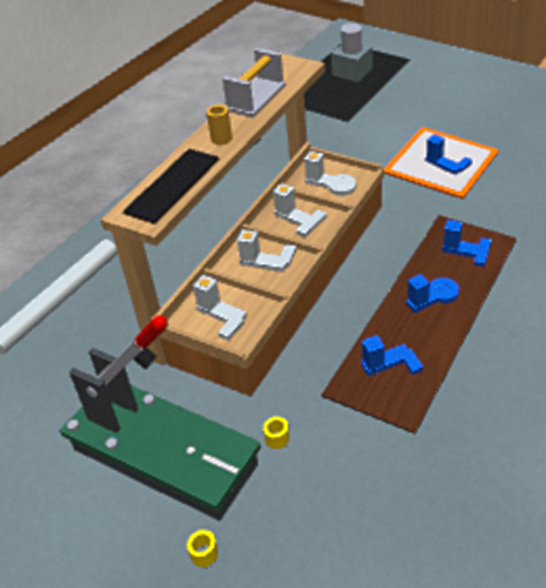

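Run:
```python
from h import *
for n in["scene","side"]:
    c=get_calibration(n);d=np.load(f"pics/{n}0d.npy");P=cloud(c,d)
    im=cv2.imread(f"pics/{n}0.png");hsv=cv2.cvtColor(im,cv2.COLOR_BGR2HSV)
    g=cv2.inRange(hsv,(60,100,40),(85,255,255))
    hull=cv2.convexHull(cv2.findNonZero(g));hm=np.zeros_like(g);cv2.fillConvexPoly(hm,hull,255)
    w=((hsv[...,1]<70)&(hsv[...,2]>150)&(hm>0)&(abs(P[...,2]-.044)<.006)).astype(np.uint8)
    k,l,s,ce=cv2.connectedComponentsWithStats(w)
    for i in range(1,k):
        vv,uu=np.where(l==i);wt=hsv[vv,uu,2].astype(float)
        print(n,"white",s[i],ce[i],onplane(c,*ce[i],.044).round(4))
        if s[i,4]>10:
            q=np.array([onplane(c,a,b,.044)[:2] for a,b in zip(uu,vv)]);e,V=np.linalg.eigh(np.cov(q.T));v=V[:,1]*-np.sign(V[0,1]);print("dir",np.degrees(np.arctan2(-v[1],-v[0])), q.min(0),q.max(0))
    top=(g>0)&(abs(P[...,2]-.044)<.004)
    q=np.array([onplane(c,a,b,.044)[:2] for b,a in zip(*np.where(top))]).astype(np.float32)
    print("green rect",cv2.minAreaRect(q))
    # rack links: white/silver points z .07-.125 in region
    reg=(P[...,0]>.46)&(P[...,0]<.68)&(P[...,1]>-.26)&(P[...,1]<.25)&(d>0)
    sil=reg&(hsv[...,1]<60)&(hsv[...,2]>120)&(P[...,2]>.06)&(P[...,2]<.13)
    k,l,s,ce=cv2.connectedComponentsWithStats(sil.astype(np.uint8))
    for i in range(1,k):
        if s[i,4]<12: continue
        q=P[l==i];print(n,"link",s[i],"z",np.percentile(q[:,2],[5,50,95]).round(3),"xy",q[:,:2].min(0).round(3),q[:,:2].max(0).round(3))
    br=reg&(hsv[...,0]>10)&(hsv[...,0]<24)&(hsv[...,1]>120)&(abs(P[...,2]-.118)<.006)
    k,l,s,ce=cv2.connectedComponentsWithStats(br.astype(np.uint8))
    for i in range(1,k):
        if s[i,4]>3:print(n,"dot",s[i],onplane(c,*ce[i],.118).round(4))
    sh=(abs(P[...,2]-.242)<.006)&(P[...,0]>.5)&(P[...,0]<.8)&(abs(P[...,1])<.35)
    print("shelf",cv2.minAreaRect(P[sh][:,:2].astype(np.float32)),np.median(P[sh][:,2]))
    # clamp arm
    r=cv2.inRange(hsv,(0,150,80),(6,255,255))>0
    r&=(P[...,2]>.15)&(P[...,1]>.25);q=P[r]
    if len(q):
        m=q.mean(0);U,S,V=np.linalg.svd(q-m);print("grip",m.round(4),V[0].round(3),q.min(0).round(3),q.max(0).round(3))
```

```text
scene white [223 297   1   1   1] [223. 297.] [0.5966 0.2963 0.044 ]
scene white [201 299   1   1   1] [201. 299.] [0.6643 0.2952 0.044 ]
scene white [204 298   1   1   1] [204. 298.] [0.655  0.2929 0.044 ]
scene white [221 298   1   1   1] [221. 298.] [0.603  0.2989 0.044 ]
scene white [202 301   2   1   2] [202.5 301. ] [0.6599 0.3023 0.044 ]
scene white [256 300  16   5  49] [263.79591837 302.04081633] [0.4738 0.3273 0.044 ]
dir 2.5552829069191128 [0.45097219 0.3217717 ] [0.49782132 0.33266406]
scene white [250 303   3   3   9] [251. 304.] [0.5133 0.3292 0.044 ]
scene white [222 316   4   4   8] [223.375 317.375] [0.5998 0.3621 0.044 ]
scene white [203 319   4   4   7] [204.57142857 320.        ] [0.6559 0.3638 0.044 ]
scene white [226 318   1   1   1] [226. 318.] [0.5922 0.3649 0.044 ]
green rect ((0.5594552159309387, 0.33413779735565186), (0.21740925312042236, 0.09086001664400101), 2.263866662979126)
scene link [203 176  21  13 175] z [0.07  0.081 0.119] xy [ 0.565 -0.189] [ 0.636 -0.116]
scene link [206 195  18  17 163] z [0.075 0.081 0.119] xy [ 0.571 -0.083] [ 0.63 -0.01]
sce
[... 1868 characters left out ...]
8  45] z [0.077 0.118 0.121] xy [0.598 0.115] [0.65  0.172]
side link [180 232  17  20 158] z [0.077 0.081 0.083] xy [0.553 0.149] [0.599 0.196]
side dot [222 151   3   5   8] [ 0.6788 -0.1787  0.118 ]
side dot [228 163   3   2   5] [ 0.6298 -0.1364  0.118 ]
side dot [213 179   4   2   7] [ 0.6256 -0.0461  0.118 ]
side dot [196 201   4   3   9] [0.6136 0.0612 0.118 ]
side dot [175 223   5   3  12] [0.6102 0.1605 0.118 ]
side dot [143 230  11   7  41] [0.6553 0.2215 0.118 ]
shelf ((0.6468397974967957, 0.08128586411476135), (0.14222434163093567, 0.5613584518432617), 13.623126983642578) 0.2428407273465816
grip [0.5165 0.3351 0.2498] [ 0.602  0.125 -0.789] [0.5   0.324 0.217] [0.542 0.339 0.268]
```

Emit:
{"fn": "apply_moves", "kwargs": {
  "rows": [
    [[0, 0, 60, 0.1, 85], [20, 50, 100, 0.25, 85], [50, 100, 100, 0.4, 85], [85, 150, 100, 0.55, 85], [120, 200, 100, 0.7, 85], [160, 250, 100, 0.85, 85], [200, 300, 100, 1.0, 85], [235, 350, 100, 1.1, 85], [270, 400, 100, 1.2, 85], [300, 450, 100, 1.3, 85], [330, 500, 100, 1.345, 85], [360, 550, 100, 1.345, 85]]
  ]
}}

```text
clock: 1.65
position: [0.5223, -0.0002, 0.3312]
tcp_rot: [-2.155, -2.286, 0.001]
force: [-0.3, 0.3, -1.0]
grip_width: 0.995
```

Emit:
{"fn": "apply_moves", "kwargs": {
  "rows": [
    [[20, 37, 0, 0, 60], [20, 37, 0, 0, 60], [20, 37, 0, 0, 60]]
  ]
}}

```text
clock: 2.02
position: [0.5413, 0.0346, 0.3311]
tcp_rot: [-2.155, -2.285, 0.001]
force: [-0.1, -1.4, -0.1]
grip_width: 0.702
```

Run:
```python
from h import *
from scipy.spatial.transform import Rotation as R
s=read_state();c=get_calibration("wrist");im,d=grab_frame("wrist");np.save("pics/w1d.npy",d);np.save("pics/w1M.npy",c["world_to_cam"])
cv2.imwrite("pics/w1.png",im)
print(s["clock"],s["q"].round(3),s["position"],s["force"],s["grip_width"]);print(R.from_rotvec(s["tcp_rot"]).as_matrix().round(4))
```

```text
2.025 [ 0.106  0.579 -0.44   1.413  0.253  1.206 -0.302] [0.5413435  0.03462711 0.3310728 ] [-0.12531905 -1.37608478 -0.09463051] 0.7023697020299963
[[-5.860e-02  9.983e-01 -6.000e-04]
 [ 9.983e-01  5.860e-02 -5.000e-04]
 [-5.000e-04 -7.000e-04 -1.000e+00]]
```

View pics/w1.png

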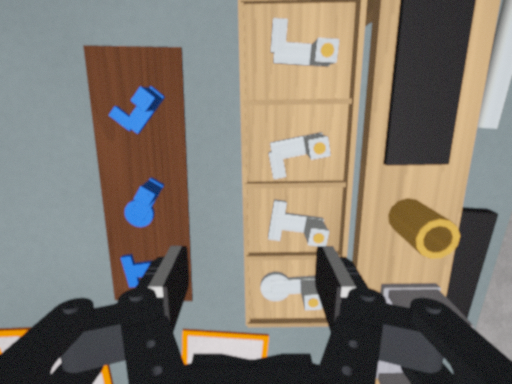

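Run:
```python
from h import *
c=get_calibration("wrist");c["world_to_cam"]=np.load("pics/w1M.npy");d=np.load("pics/w1d.npy");im=cv2.imread("pics/w1.png")
hsv=cv2.cvtColor(im,cv2.COLOR_BGR2HSV);P=cloud(c,d)
reg=np.zeros((384,512),bool);reg[110:200,262:335]=1
br=reg&(hsv[...,1]>140)&(hsv[...,2]>180)&(P[...,2]>.11)
print("dot",br.sum(),onplane(c,*np.argwhere(br)[:,::-1].mean(0),.118).round(4))
sil=reg&(hsv[...,1]<60)
print("z",np.unique(P[sil][:,2].round(3),return_counts=True))
top=sil&(abs(P[...,2]-.080)<.006)
q=np.array([onplane(c,a,b,.080)[:2]*1000 for b,a in zip(*np.where(top))]).astype(np.float32)
b=np.array([0,0.])
dot=onplane(c,*np.argwhere(br)[:,::-1].mean(0),.118)[:2]*1000
for a in np.radians(np.arange(-2,16,2)):
    X=(q-dot)@np.array([np.cos(a),np.sin(a)]);Y=(q-dot)@np.array([-np.sin(a),np.cos(a)])
    foot=Y<-15
    st=(X>-34)&(X<-16)
    # front edge slope: per Y-bin min X
    e=[(y,X[(abs(Y-y)<2)].min()) for y in range(-30,10,4)]
    print(np.degrees(a).round(1),"slope",np.polyfit(*np.array(e).T,1).round(3),"foot X",np.percentile(X[foot],[1,99]).round(1),"Ymin",Y.min().round(1),"stemY",np.percentile(Y[st],[2,98]).round(1),"Xmin",X.min().round(1))
# rack: shelf front edge, walls
row=lambda v:[(u,P[v,u].round(3)) for u in range(335,405,3)]
for v in (100,150,230): print(v,[ (u,*(P[v,u]*1000).astype(int)) for u in range(236,400,6)])
```

```text
dot 61 [0.6148 0.0623 0.118 ]
z (array([0.068, 0.069, 0.07 , 0.071, 0.072, 0.073, 0.074, 0.075, 0.076,
       0.077, 0.078, 0.079, 0.08 , 0.081, 0.082, 0.083, 0.084, 0.085,
       0.086, 0.087, 0.088, 0.089, 0.09 , 0.091, 0.092, 0.093, 0.094,
       0.095, 0.096, 0.097, 0.098, 0.099, 0.1  , 0.101, 0.102, 0.103,
       0.104, 0.105, 0.106, 0.107, 0.108, 0.109, 0.11 , 0.111, 0.112,
       0.113, 0.114, 0.115, 0.116, 0.117, 0.118, 0.119, 0.472]), array([ 23,  43,  28,   9,   7,   2,  12,   5,  11,  45, 217, 411, 187,
        25,   4,   4,   7,   2,   2,   2,   7,   3,   6,   3,   4,   6,
         3,   6,   5,   4,   2,   2,   6,   6,   5,   5,   6,   3,   5,
         7,   5,   1,   6,   5,   5,   2,  10,  15,  74, 143,  57,   4,
         3]))
-2.0 slope [  0.509 -39.803] foot X [-50.8 -18.2] Ymin -47.3 stemY [-43.4   4.3] Xmin -51.3
0.0 slope [  0.357 -43.112] foot X [-50.7 -18.4] Ymin -45.8 stemY [-41.3   5. ] Xmin -51.8
2.0 slope [  0.257 -45.808] foot X [-50.9 -24.6] Ymin -44.2 stemY [-40.    5.7] Xmin -52.3
4.0 slope [  0.173 -47.913] foot X [-51.4 -24.8] Ymin -42.6 stemY [-36.6   6
[... 4077 characters left out ...]
627), np.int64(-34), np.int64(116)), (326, np.int64(635), np.int64(-34), np.int64(116)), (332, np.int64(655), np.int64(-52), np.int64(68)), (338, np.int64(663), np.int64(-52), np.int64(69)), (344, np.int64(665), np.int64(-44), np.int64(87)), (350, np.int64(704), np.int64(-79), np.int64(-1)), (356, np.int64(627), np.int64(13), np.int64(231)), (362, np.int64(629), np.int64(17), np.int64(240)), (368, np.int64(633), np.int64(18), np.int64(241)), (374, np.int64(638), np.int64(17), np.int64(239)), (380, np.int64(643), np.int64(18), np.int64(239)), (386, np.int64(647), np.int64(18), np.int64(240)), (392, np.int64(652), np.int64(19), np.int64(240)), (398, np.int64(647), np.int64(26), np.int64(259))]
```

Run:
```python
from h import *
c=get_calibration("wrist");c["world_to_cam"]=np.load("pics/w1M.npy");d=np.load("pics/w1d.npy");im=cv2.imread("pics/w1.png")
hsv=cv2.cvtColor(im,cv2.COLOR_BGR2HSV)
crop=im[100:215,240:400];cv2.imwrite("pics/w1z.png",cv2.resize(crop,None,fx=5,fy=5,interpolation=cv2.INTER_CUBIC))
for n in("scene","side"):
    i,dd=grab_frame(n);cv2.imwrite(f"pics/{n}1.png",i);np.save(f"pics/{n}1d.npy",dd)
    P=cloud(get_calibration(n),dd)
    # robot extents near TCP at heights: points above z .35 within 15cm
    m=(np.hypot(P[...,0]-.541,P[...,1]-.035)<.2)&(P[...,2]>.3)&(dd>0)
    for z in np.arange(.32,.75,.03):
        q=P[m&(abs(P[...,2]-z)<.015)]
        if len(q)>5: print(n,z.round(2),(q[:,:2].min(0)-[.541,.035]).round(3),(q[:,:2].max(0)-[.541,.035]).round(3))
```

```text
scene 0.35 [-0.042  0.002] [0.044 0.016]
scene 0.38 [-0.062 -0.014] [0.061 0.017]
scene 0.41 [-0.065 -0.015] [0.067 0.022]
scene 0.44 [-0.066 -0.014] [0.068 0.023]
scene 0.47 [-0.036  0.003] [0.038 0.041]
scene 0.5 [-0.036  0.004] [0.038 0.042]
scene 0.53 [-0.046 -0.005] [0.048 0.052]
scene 0.56 [-0.043  0.005] [0.046 0.058]
scene 0.59 [-0.061 -0.016] [0.049 0.064]
scene 0.62 [-0.102 -0.025] [0.07 0.07]
scene 0.65 [-0.159 -0.03 ] [0.071 0.072]
scene 0.68 [-0.2   -0.043] [0.064 0.07 ]
scene 0.71 [-0.199 -0.071] [0.032 0.055]
scene 0.74 [-0.198 -0.094] [-0.064  0.002]
side 0.35 [-0.045 -0.01 ] [0.044 0.015]
side 0.38 [-0.064 -0.014] [0.063 0.018]
side 0.41 [-0.068 -0.02 ] [0.065 0.021]
side 0.44 [-0.07  -0.015] [0.067 0.022]
side 0.47 [-0.039 -0.018] [0.027 0.04 ]
side 0.5 [-0.039 -0.024] [0.03  0.039]
side 0.53 [-0.05  -0.029] [0.043 0.049]
side 0.56 [-0.047 -0.02 ] [0.031 0.06 ]
side 0.59 [-0.068 -0.022] [0.031 0.065]
side 0.62 [-0.119 -0.029] [0.032 0.071]
side 0.65 [-0.176 -0.053] [0.034 0.07 ]
```

View pics/w1z.png

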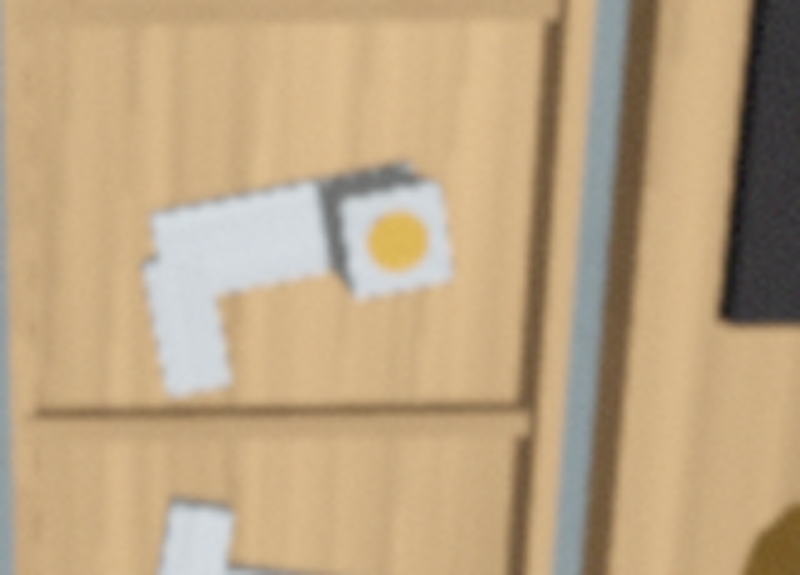

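View pics/side1.png

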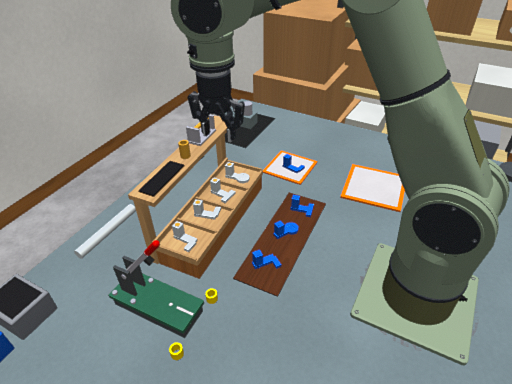

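View pics/scene1.png

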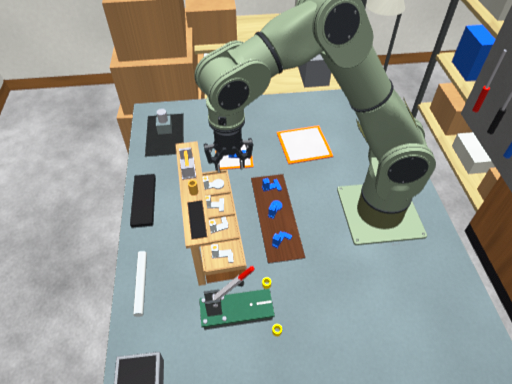

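Emit:
{"fn": "apply_moves", "kwargs": {
  "rows": [
    [[0, -7, -40, 0.1, 30], [0, -7, -90, 0.185, 30], [0, -7, -130, 0.185, 30], [0, -7, -130, 0.185, 30], [0, -7, -130, 0.185, 30]]
  ]
}}

```text
clock: 2.8
position: [0.5421, 0.0281, 0.2029]
tcp_rot: [1.935, 2.474, 0.002]
force: [0.5, 0.4, 0.1]
grip_width: 0.353
```

```bash
cat > look.py <<'E'
import sys
from h import *
from scipy.spatial.transform import Rotation as R
t=sys.argv[1]
s=read_state();c=get_calibration("wrist")
M=R.from_rotvec(s["tcp_rot"]).as_matrix();p=s["position"]
print(s["clock"],p.round(4),"jaw yaw",np.degrees(np.arctan2(M[1,1],M[0,1])).round(2),s["force"].round(1),(85.4*s["grip_width"]).round(1))
im,d=grab_frame("wrist");np.save(f"pics/w{t}d.npy",d);np.save(f"pics/w{t}M.npy",c["world_to_cam"]);cv2.imwrite(f"pics/w{t}.png",im)
for n in("scene","side"):
    i,dd=grab_frame(n);cv2.imwrite(f"pics/{n}{t}.png",i);np.save(f"pics/{n}{t}d.npy",dd)
    P=cloud(get_calibration(n),dd)-p
    if len(sys.argv)>2:
      m=(np.hypot(P[...,0],P[...,1])<.12)&(dd>0)
      for z in np.arange(0.03,.32,.02):
        q=P[m&(abs(P[...,2]-z)<.01)]
        if len(q)>5: print(n,z.round(2),q[:,:2].min(0).round(3),q[:,:2].max(0).round(3))
E
python3 look.py 2 x; python3 -c "
import cv2,numpy as np
b=cv2.imread('pics/side2.png')[80:280,110:310];a=cv2.imread('pics/w2.png')
cv2.imwrite('pics/m2.png',np.hstack([cv2.resize(b,(384,384)),a[:, 60:460]]))"
```

```text
Traceback (most recent call last):
  File "look.py", line 7, in <module>
    print(s["clock"],p.round(4),"jaw yaw",np.degrees(np.arctan2(M[1,1],M[0,1])).round(2),s["force"].round(1),(85.4*s["grip_width"]).round(1))
                                                                                                             ^^^^^^^^^^^^^^^^^^^^^^^^^^^^
AttributeError: 'float' object has no attribute 'round'
[ WARN:0@0.022] global loadsave.cpp:275 findDecoder imread_('pics/side2.png'): can't open/read file: check file path/integrity
Traceback (most recent call last):
TypeError: 'NoneType' object is not subscriptable
```

```bash
sed -i 's/(85.4\*s\["grip_width"\]).round(1)/round(85.4*s["grip_width"],1)/' look.py
python3 look.py 2 x; python3 -c "
import cv2,numpy as np
b=cv2.imread('pics/side2.png')[80:280,110:310];a=cv2.imread('pics/w2.png')
cv2.imwrite('pics/m2.png',np.hstack([cv2.resize(b,(384,384)),a[:, 60:460]]))"
```

```text
2.8 [0.5421 0.0281 0.2029] jaw yaw 13.94 [0.5 0.4 0.1] 30.1
scene 0.03 [-0.028 -0.073] [0.116 0.088]
scene 0.05 [-0.048 -0.073] [0.118 0.079]
scene 0.07 [-0.061 -0.021] [0.119 0.029]
scene 0.09 [-0.065 -0.026] [0.119 0.031]
scene 0.11 [-0.062 -0.022] [0.064 0.029]
scene 0.13 [-0.037 -0.001] [0.038 0.04 ]
scene 0.15 [-0.034  0.009] [0.037 0.04 ]
scene 0.17 [-0.034  0.01 ] [0.036 0.041]
scene 0.19 [-0.047  0.003] [0.047 0.051]
scene 0.21 [-0.047  0.005] [0.046 0.052]
scene 0.23 [-0.044  0.007] [0.045 0.062]
scene 0.25 [-0.039 -0.013] [0.048 0.057]
scene 0.27 [-0.063 -0.008] [0.054 0.067]
scene 0.29 [-0.086 -0.018] [0.068 0.074]
scene 0.31 [-0.097 -0.02 ] [0.072 0.075]
side 0.03 [-0.031 -0.056] [0.118 0.091]
side 0.05 [-0.05  -0.034] [0.118 0.095]
side 0.07 [-0.058 -0.055] [0.12  0.027]
side 0.09 [-0.066 -0.026] [0.119 0.029]
side 0.11 [-0.068 -0.025] [0.061 0.027]
side 0.13 [-0.04  -0.017] [0.031 0.04 ]
side 0.15 [-0.04  -0.011] [0.027 0.041]
side 0.17 [-0.04  -0.014] [0.028 0.04 ]
side 0.19 [-0.05  -0.023] [0.032 0.05 ]
side 0.21 [-0.05 -0.03] [0.04  0.052]
side 0.23 [-0.048 -0.015] [0.034 0.06 ]
side 0.25 [-0.051 -0.019] [0.03  0.057]
side 0.27 [-0.068 -0.005] [0.016 0.068]
side 0.29 [-0.083  0.018] [0.022 0.074]
side 0.31 [-0.1   0.01] [0.026 0.075]
```

View pics/m2.png

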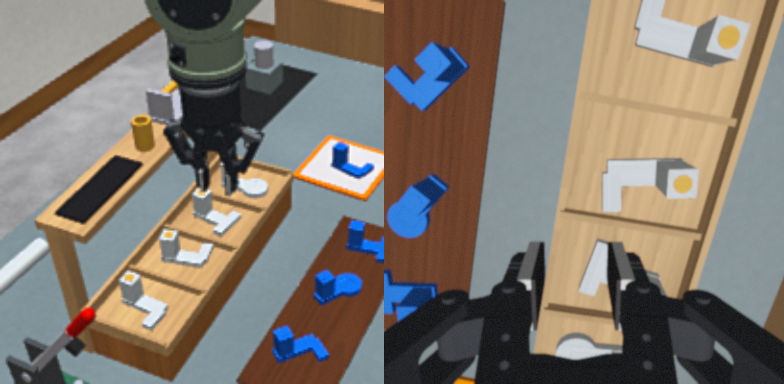

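Run:
```python
from h import *
c=get_calibration("wrist");c["world_to_cam"]=np.load("pics/w2M.npy");d=np.load("pics/w2d.npy");im=cv2.imread("pics/w2.png")
hsv=cv2.cvtColor(im,cv2.COLOR_BGR2HSV);P=cloud(c,d)
reg=np.zeros((384,512),bool);reg[150:218,270:385]=1
br=reg&(hsv[...,1]>140)&(hsv[...,2]>180)&(P[...,2]>.11)
dot=onplane(c,*np.argwhere(br)[:,::-1].mean(0),.118)[:2]*1000;print("dot",br.sum(),dot)
sil=reg&(hsv[...,1]<60)&(abs(P[...,2]-.080)<.006)
q=np.array([onplane(c,a,b,.080)[:2]*1000 for b,a in zip(*np.where(sil))])
for a in np.radians([10,12,13,14,15,16,18]):
    X=(q-dot)@np.array([np.cos(a),np.sin(a)]);Y=(q-dot)@np.array([-np.sin(a),np.cos(a)])
    ys=np.arange(-30,-14,2);xs=np.arange(-44,-18,2)
    f=np.polyfit(ys,[X[abs(Y-y)<1.5].min() for y in ys],1);g=np.polyfit(xs,[Y[abs(X-x)<1.5].max() for x in xs],1)
    foot=Y<-15;st=(X>-34)&(X<-16)
    print(np.degrees(a).round(),"front",f.round(3),"top",g.round(3),"footX",np.percentile(X[foot],[1,99]).round(1),"Ymin",np.percentile(Y,.5).round(1),"stemY",np.percentile(Y[st],[1,99]).round(1))
```

```text
dot 185 [614.90958502  62.48906627]
10.0 front [ -0.092 -55.436] top [ 0.115 12.275] footX [-53.5 -36.8] Ymin -37.2 stemY [-13.    9.7]
12.0 front [ -0.058 -55.271] top [ 0.081 12.252] footX [-54.1 -37.9] Ymin -35.7 stemY [-11.9  10.5]
13.0 front [-3.9000e-02 -5.5168e+01] top [ 0.064 12.252] footX [-54.4 -38.4] Ymin -34.9 stemY [-11.4  10.8]
14.0 front [-2.2000e-02 -5.5133e+01] top [ 0.047 12.242] footX [-54.7 -38.9] Ymin -34.1 stemY [-10.9  11.2]
15.0 front [-5.0000e-03 -5.5109e+01] top [ 0.029 12.249] footX [-55.  -39.5] Ymin -33.3 stemY [-10.6  11.6]
16.0 front [ 1.3000e-02 -5.5115e+01] top [1.1000e-02 1.2248e+01] footX [-55.4 -40. ] Ymin -32.4 stemY [-10.2  12. ]
18.0 front [ 4.4000e-02 -5.5269e+01] top [-0.026 12.186] footX [-56.4 -40.7] Ymin -30.7 stemY [-9.5 12.8]
```

Emit:
{"fn": "apply_moves", "kwargs": {
  "rows": [
    [[0, -1, -50, 0.005, 30], [0, -1, -100, 0.005, 30], [0, -1, -111, 0.005, 30], [12, -1, -111, 0.005, 30], [24, -1, -111, 0.005, 30], [34, -1, -111, 0.005, 30], [34, -1, -111, 0.005, 30]]
  ]
}}

```text
clock: 3.82
position: [0.5765, 0.0273, 0.0919]
tcp_rot: [1.928, 2.478, 0.002]
force: [0.2, -0.5, 0.9]
grip_width: 0.351
```

```bash
python3 look.py 3; python3 -c "
import cv2,numpy as np
b=cv2.imread('pics/side3.png')[100:260,130:290];a=cv2.imread('pics/w3.png')
cv2.imwrite('pics/m3.png',np.hstack([cv2.resize(b,(384,384)),a[:, 60:460]]))"
```

```text
3.825 [0.5765 0.0273 0.0919] jaw yaw 14.24 [ 0.2 -0.5  0.9] 30.0
```

View pics/m3.png

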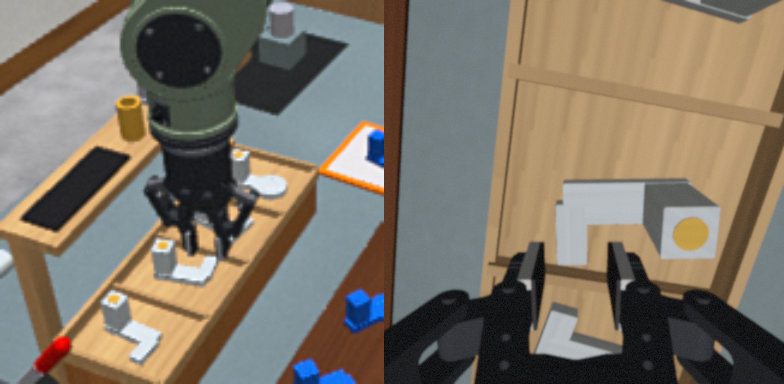

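Run:
```python
from h import *
c=get_calibration("wrist");c["world_to_cam"]=np.load("pics/w2M.npy")
for u,v in [(238,210),(376,237)]: print(onplane(c,u,v,.082))
d=np.load("pics/w2d.npy");P=cloud(c,d)
for x in (260,275,300,340):
    print(x,[(v,*(P[v,x,1:]*1000).astype(int)) for v in range(205,240,2)])
```

```text
[0.53660765 0.00955172 0.082     ]
[0.66010556 0.01426257 0.082     ]
260 [(205, np.int64(14), np.int64(67)), (207, np.int64(12), np.int64(68)), (209, np.int64(10), np.int64(68)), (211, np.int64(9), np.int64(71)), (213, np.int64(9), np.int64(75)), (215, np.int64(9), np.int64(81)), (217, np.int64(7), np.int64(80)), (219, np.int64(5), np.int64(80)), (221, np.int64(3), np.int64(80)), (223, np.int64(-2), np.int64(69)), (225, np.int64(-4), np.int64(69)), (227, np.int64(-6), np.int64(68)), (229, np.int64(-8), np.int64(68)), (231, np.int64(-10), np.int64(68)), (233, np.int64(-12), np.int64(68)), (235, np.int64(-14), np.int64(67)), (237, np.int64(-15), np.int64(68)), (239, np.int64(-17), np.int64(68))]
275 [(205, np.int64(17), np.int64(69)), (207, np.int64(16), np.int64(70)), (209, np.int64(14), np.int64(69)), (211, np.int64(11), np.int64(68)), (213, np.int64(9), np.int64(67)), (215, np.int64(10), np.int64(74)), (217, np.int64(10), np.int64(79)), (219, np.int64(8), np.int64(80)), (221, np.int64(7), np.int64(80)), (223, np.int64(5), np.int64(81)), (225, np.int64(0), np.int64(70)), (227, np.in
[... 799 characters left out ...]
(237, np.int64(-6), np.int64(69)), (239, np.int64(-8), np.int64(69))]
340 [(205, np.int64(31), np.int64(69)), (207, np.int64(29), np.int64(69)), (209, np.int64(27), np.int64(68)), (211, np.int64(26), np.int64(69)), (213, np.int64(24), np.int64(68)), (215, np.int64(22), np.int64(67)), (217, np.int64(20), np.int64(69)), (219, np.int64(18), np.int64(68)), (221, np.int64(17), np.int64(69)), (223, np.int64(14), np.int64(68)), (225, np.int64(14), np.int64(72)), (227, np.int64(14), np.int64(78)), (229, np.int64(13), np.int64(80)), (231, np.int64(12), np.int64(81)), (233, np.int64(9), np.int64(80)), (235, np.int64(3), np.int64(68)), (237, np.int64(1), np.int64(68)), (239, np.int64(0), np.int64(69))]
```

Emit:
{"fn": "apply_moves", "kwargs": {
  "rows": [
    [[-1, 2, 0, -0.105, 24], [-1, 2, 0, -0.105, 24], [-1, 2, -10, -0.105, 24], [-1, 2, -18, -0.105, 24], [-1, 2, -18, -0.105, 24]]
  ]
}}

```text
clock: 4.6
position: [0.5741, 0.0291, 0.0714]
tcp_rot: [-2.054, -2.375, 0.002]
force: [-0.5, 0.4, -0.2]
grip_width: 0.283
```

```bash
python3 look.py 4; python3 -c "
import cv2,numpy as np
b=cv2.imread('pics/side4.png')[100:260,130:290];a=cv2.imread('pics/w4.png')
cv2.imwrite('pics/m4.png',np.hstack([cv2.resize(b,(384,384)),a[:, 60:460]]))"
```

```text
4.6 [0.5741 0.0291 0.0714] jaw yaw 8.29 [-0.5  0.4 -0.2] 24.1
```

View pics/m4.png

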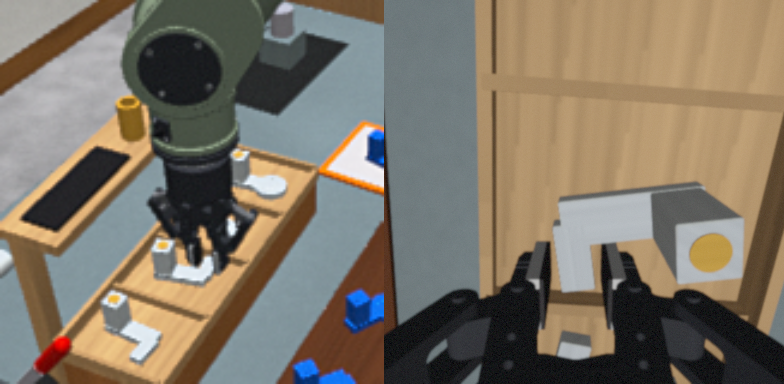

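Emit:
{"fn": "apply_moves", "kwargs": {
  "rows": [
    [[0, 0, 0, 0, 8], [0, 0, 0, 0, 8], [0, 0, 0, 0, 8], [0, 0, 0, 0, 8]]
  ]
}}

```text
clock: 5.25
position: [0.5747, 0.0292, 0.0727]
tcp_rot: [2.056, 2.375, 0.0]
force: [-1.2, 0.2, 5.9]
grip_width: 0.164
```

Emit:
{"fn": "apply_moves", "kwargs": {
  "rows": [
    [[0, 0, 7, 0, 8], [0, 0, 14, 0, 8], [0, 0, 14, 0, 8]]
  ]
}}

```text
clock: 5.62
position: [0.5749, 0.0291, 0.087]
tcp_rot: [2.056, 2.375, 0.001]
force: [0.2, 1.1, -1.8]
grip_width: 0.164
```

```bash
python3 look.py 5; python3 -c "
import cv2,numpy as np
b=cv2.imread('pics/side5.png')[100:260,130:290];a=cv2.imread('pics/w5.png')
cv2.imwrite('pics/m5.png',np.hstack([cv2.resize(b,(384,384)),a[:, 60:460]]))"
```

```text
5.625 [0.5749 0.0291 0.087 ] jaw yaw 8.24 [ 0.2  1.1 -1.8] 14.0
```

View pics/m5.png

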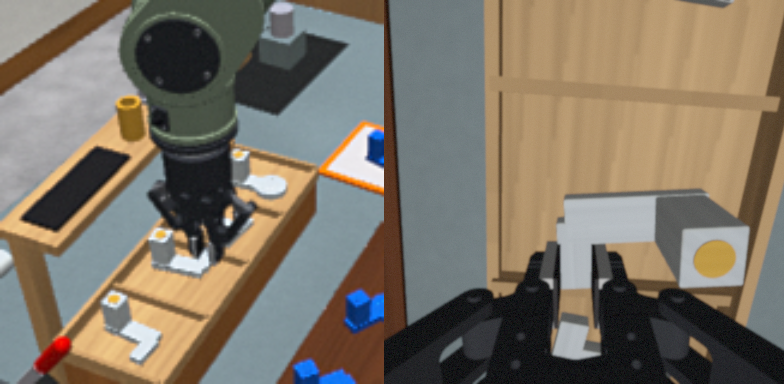

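Emit:
{"fn": "apply_moves", "kwargs": {
  "rows": [
    [[-15, 0, 3, 0, 8], [-35, 0, 5, 0, 8], [-60, 0, 6, 0, 8], [-80, 0, 20, 0, 8], [-95, 0, 60, 0, 8], [-110, 0, 110, 0, 8], [-110, 0, 110, 0, 8]]
  ]
}}

```text
clock: 6.65
position: [0.465, 0.0293, 0.1988]
tcp_rot: [2.054, 2.373, 0.004]
force: [0.4, -0.9, -2.0]
grip_width: 0.162
```

```bash
python3 look.py 6; python3 -c "
import cv2,numpy as np
b=cv2.imread('pics/side6.png')[80:280,130:330];a=cv2.imread('pics/w6.png')
cv2.imwrite('pics/m6.png',np.hstack([cv2.resize(b,(384,384)),a[:, 60:460]]))"
```

```text
6.65 [0.465  0.0293 0.1988] jaw yaw 8.24 [ 0.4 -0.9 -2. ] 13.8
```

View pics/m6.png

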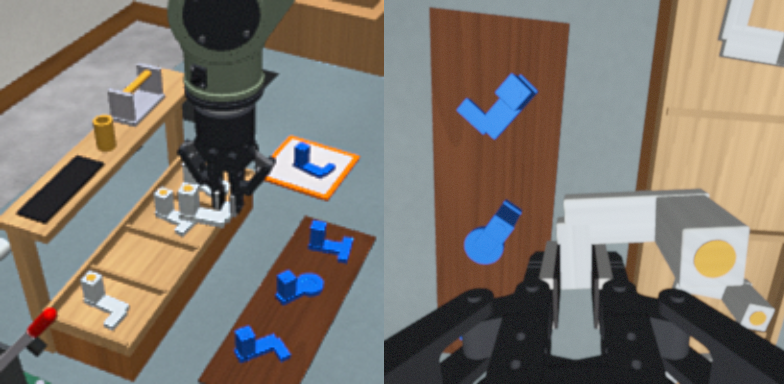

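```bash
cat > hand.py <<'E'
import sys
from h import *
t=sys.argv[1];tcp=np.array(eval(sys.argv[2]));zb=float(sys.argv[3])
c=get_calibration("wrist");c["world_to_cam"]=np.load(f"pics/w{t}M.npy");d=np.load(f"pics/w{t}d.npy");im=cv2.imread(f"pics/w{t}.png")
hsv=cv2.cvtColor(im,cv2.COLOR_BGR2HSV);P=cloud(c,d)
reg=np.zeros((384,512),bool);reg[180:300,228:430]=1
br=reg&(hsv[...,1]>140)&(hsv[...,2]>180)&(abs(P[...,2]-zb-.048)<.01)
top=reg&(hsv[...,1]<60)&(hsv[...,2]>120)&(abs(P[...,2]-zb-.048)<.006)
A=np.c_[P[top|br][:,:2]-P[top|br][:,:2].mean(0),np.ones((top|br).sum())]
print("block top plane",np.linalg.lstsq(A,P[top|br][:,2],rcond=None)[0],"n",(top|br).sum())
m=np.argwhere(br)[:,::-1].mean(0);zt=np.median(P[br][:,2]);dot=onplane(c,*m,zb+.048)
print("dot",br.sum(),dot.round(4),"ztop",zt,"rel",(dot-tcp).round(4))
sil=reg&(hsv[...,1]<60)&(hsv[...,2]>150)&(abs(P[...,2]-zb-.010)<.007);sil[270:]=0
q=P[sil];A=np.c_[q[:,:2]-dot[:2],np.ones(len(q))];print("stem plane",np.linalg.lstsq(A,q[:,2],rcond=None)[0],len(q), np.median(q[:,2]))
q=np.array([onplane(c,a,b,zb+.010)[:2]*1000 for b,a in zip(*np.where(sil))]);dm=dot[:2]*1000
for a in np.radians(np.array([0,1,2,3,4,5,6,7,8,9,10,11,12.])):
    X=(q-dm)@np.array([np.cos(a),np.sin(a)]);Y=(q-dm)@np.array([-np.sin(a),np.cos(a)])
    xs=np.arange(-44,-18,2)
    try: g=np.polyfit(xs,[np.percentile(Y[abs(X-x)<1.5],98) for x in xs],1)
    except Exception as e: g=np.array([9])
    st=(X>-32)&(X<-16)
    print(np.degrees(a).round(),"top",g.round(3),"Xmin",np.percentile(X,.5).round(1),"stemY",np.percentile(Y[st],[1,99]).round(1))
E
python3 hand.py 6 "[.465,.0293,.1988]" .196
```

```text
block top plane [ 0.01561973 -0.01365612  0.24296815] n 3923
dot 1054 [0.5081 0.0604 0.244 ] ztop 0.24357749569943626 rel [0.0431 0.0311 0.0452]
stem plane [ 0.0019833  -0.00901415  0.20496804] 5310 0.2049583526877194
0.0 top [ 0.2   11.185] Xmin -52.2 stemY [-15.8   7.2]
1.0 top [ 0.183 11.179] Xmin -52.4 stemY [-15.3   7.5]
2.0 top [ 0.165 11.153] Xmin -52.6 stemY [-14.7   7.8]
3.0 top [ 0.147 11.112] Xmin -52.9 stemY [-14.2   8.1]
4.0 top [ 0.13  11.134] Xmin -53.1 stemY [-13.7   8.4]
5.0 top [ 0.114 11.195] Xmin -53.2 stemY [-13.2   8.8]
6.0 top [ 0.092 11.027] Xmin -53.4 stemY [-12.7   9.2]
7.0 top [ 0.077 11.103] Xmin -53.5 stemY [-12.2   9.5]
8.0 top [ 0.062 11.176] Xmin -53.7 stemY [-11.8   9.9]
9.0 top [ 0.043 11.133] Xmin -53.8 stemY [-11.3  10.3]
10.0 top [ 0.025 11.063] Xmin -53.9 stemY [-10.8  10.6]
11.0 top [9.0000e-03 1.1176e+01] Xmin -54.0 stemY [-10.4  11.1]
12.0 top [-1.1000e-02  1.1058e+01] Xmin -54.1 stemY [-10.   11.5]
```

Emit:
{"fn": "apply_moves", "kwargs": {
  "rows": [
    [[-20, 30, 20, -0.05, 8], [-50, 80, 40, -0.1, 8], [-65, 130, 40, -0.127, 8], [-65, 180, 40, -0.127, 8], [-65, 230, 40, -0.127, 8], [-65, 265, 20, -0.127, 8], [-65, 274, -30, -0.127, 8], [-65, 274, -80, -0.127, 8], [-65, 274, -120, -0.127, 8], [-65, 274, -130, -0.127, 8], [-65, 274, -130, -0.127, 8]]
  ]
}}

```text
clock: 8.18
position: [0.3994, 0.3032, 0.0662]
tcp_rot: [-2.202, -2.24, 0.002]
force: [0.3, 0.1, -0.9]
grip_width: 0.162
```

```bash
python3 look.py 7; python3 -c "
import cv2,numpy as np
b=cv2.imread('pics/side7.png')[200:384,60:244];a=cv2.imread('pics/w7.png')
cv2.imwrite('pics/m7.png',np.hstack([cv2.resize(b,(384,384)),a[:, 60:460]]))"
```

```text
8.175 [0.3994 0.3032 0.0662] jaw yaw 0.99 [ 0.3  0.1 -0.9] 13.8
```

View pics/m7.png

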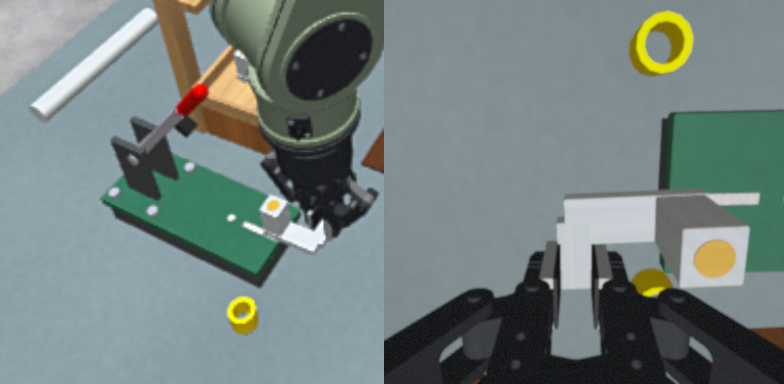

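Emit:
{"fn": "apply_moves", "kwargs": {
  "rows": [
    [[15, 0, 0, 0, 8], [30, 0, 0, 0, 8], [45, 0, 0, 0, 8], [45, 0, 0, 0, 8]]
  ]
}}

```text
clock: 8.82
position: [0.4455, 0.303, 0.0671]
tcp_rot: [2.204, 2.238, 0.002]
force: [-0.2, 0.5, -1.2]
grip_width: 0.164
```

```bash
python3 look.py 8; python3 -c "
import cv2,numpy as np
b=cv2.imread('pics/side8.png')[200:384,60:244];a=cv2.imread('pics/scene8.png')[230:350,180:300]
cv2.imwrite('pics/m8.png',np.hstack([cv2.resize(b,(384,384)),cv2.resize(a,(384,384))]))"; python3 hand.py 8 "[.4444,.3031,.0662]" .063|head -3
```

```text
8.825 [0.4455 0.303  0.0671] jaw yaw 0.89 [-0.2  0.5 -1.2] 14.0
block top plane [ 0.00623849 -0.00613841  0.11122753] n 3803
dot 1071 [0.493  0.3279 0.111 ] ztop 0.11173936809875039 rel [0.0486 0.0248 0.0448]
stem plane [-0.00247861 -0.00312573  0.07316109] 5161 0.07325408003741181
```

View pics/m8.png

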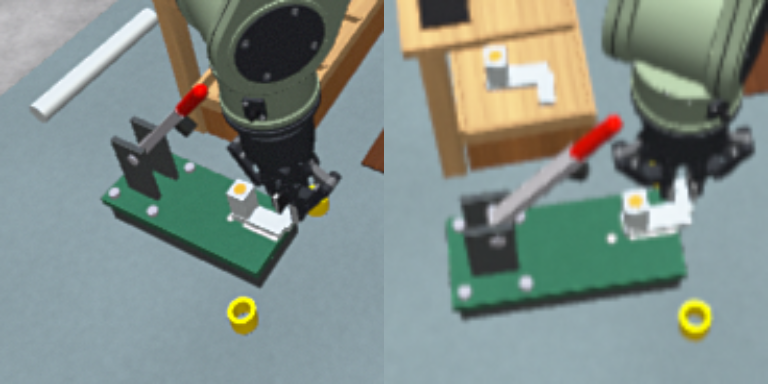

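Emit:
{"fn": "apply_moves", "kwargs": {
  "rows": [
    [[0, 0, -10, 0, 8], [0, 0, -18, 0, 8], [0, 0, -19, 0, 8], [0, 0, -19.5, 0, 8]]
  ]
}}

```text
clock: 9.48
position: [0.4441, 0.3031, 0.0466]
tcp_rot: [-2.202, -2.241, 0.001]
force: [-4.5, -3.5, 12.9]
grip_width: 0.161
```

Emit:
{"fn": "apply_moves", "kwargs": {
  "rows": [
    [[0, 0, 0.5, 0, 30], [0, 0, 0.5, 0, 30], [0, 0, 1, 0, 30], [0, 0, 8, 0, 30], [0, 0, 16, 0, 30], [0, 0, 16, 0, 30]]
  ]
}}

```text
clock: 10.22
position: [0.4449, 0.3034, 0.0636]
tcp_rot: [2.203, 2.24, 0.002]
force: [-0.2, 0.6, -0.3]
grip_width: 0.352
```

Emit:
{"fn": "apply_moves", "kwargs": {
  "rows": [
    [[-20, 0, 0, 0, 30], [-45, 0, 0, 0, 20], [-70, 0, 20, 0, 15], [-80, 0, 70, 0, 12], [-80, 0, 120, 0, 12], [-80, 0, 130, 0, 12]]
  ]
}}

```text
clock: 10.98
position: [0.3651, 0.3037, 0.1953]
tcp_rot: [2.202, 2.24, 0.006]
force: [-0.4, -0.7, -0.9]
grip_width: 0.139
```

```bash
python3 look.py 9; python3 -c "
import cv2,numpy as np
b=cv2.imread('pics/side9.png')[200:384,60:244];a=cv2.imread('pics/w9.png')
cv2.imwrite('pics/m9.png',np.hstack([cv2.resize(b,(288,288)),cv2.resize(a,(384,288))]))"
```

```text
10.975 [0.3651 0.3037 0.1953] jaw yaw 0.97 [-0.4 -0.7 -0.9] 11.9
```

View pics/m9.png

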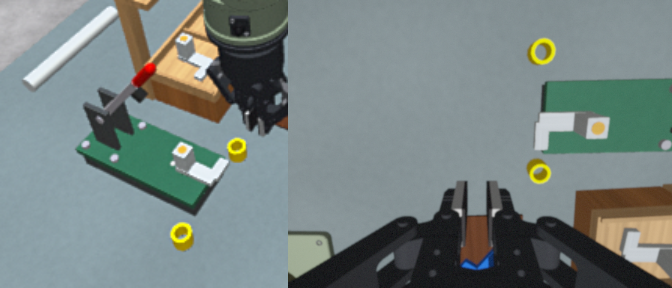

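```bash
cat > bed.py <<'E'
import sys
from h import *
t=sys.argv[1]; O=np.array([513.3,329.4]);th=np.radians(2.4);ex=np.array([np.cos(th),np.sin(th)]);ey=np.array([-ex[1],ex[0]])
for n in sys.argv[2:]:
    c=get_calibration(n)
    if n=="wrist": c["world_to_cam"]=np.load(f"pics/w{t}M.npy");f=f"w{t}"
    else: f=f"{n}{t}"
    d=np.load(f"pics/{f}d.npy");im=cv2.imread(f"pics/{f}.png");hsv=cv2.cvtColor(im,cv2.COLOR_BGR2HSV);P=cloud(c,d)
    L=np.stack([(P[...,:2]*1000-O)@ex,(P[...,:2]*1000-O)@ey],-1)
    near=(d>0)&(abs(L[...,0]+25)<75)&(abs(L[...,1]+8)<40)
    br=near&(hsv[...,0]>8)&(hsv[...,0]<26)&(hsv[...,1]>110)&(hsv[...,2]>130)&(abs(P[...,2]-.092)<.008)
    loc=lambda p:np.array([(p-O)@ex,(p-O)@ey])
    dm=onplane(c,*np.argwhere(br)[:,::-1].mean(0),.092)[:2]*1000
    print(n,"dot local",br.sum(),loc(dm).round(1),"ztop",np.median(P[br][:,2]).round(4))
    sil=near&(hsv[...,1]<60)&(hsv[...,2]>120)&(abs(P[...,2]-.054)<.006)
    q=np.array([loc(onplane(c,a,b,.054)[:2]*1000) for b,a in zip(*np.where(sil))])-loc(dm)
    for a in np.radians(np.arange(-6,10,2.)):
        X=q@np.array([np.cos(a),np.sin(a)]);Y=q@np.array([-np.sin(a),np.cos(a)])
        xs=np.arange(-42,-16,2);ys=np.arange(-28,-4,2)
        try:g=np.polyfit(xs,[np.percentile(Y[abs(X-x)<2],97) for x in xs],1)[0];h=np.polyfit(ys,[np.percentile(X[abs(Y-y)<2],3) for y in ys],1)[0]
        except Exception: g=h=9
        st=(X>-32)&(X<-16)
        print("  ",np.degrees(a).round(),"top %.3f front %.3f"%(g,h),"Xmin %.1f"%np.percentile(X,1),"stemY",np.percentile(Y[st],[2,98]).round(1),"Ymin %.1f"%np.percentile(Y,1))
E
python3 bed.py 9 wrist scene side
```

```text
wrist dot local 195 [-22.2  -0.5] ztop 0.0914
   -6.0 top 0.112 front -0.054 Xmin -54.1 stemY [-13.1   8.4] Ymin -37.7
   -4.0 top 0.078 front -0.030 Xmin -54.6 stemY [-12.3   9.2] Ymin -36.0
   -2.0 top 0.037 front 0.014 Xmin -55.1 stemY [-11.5  10. ] Ymin -34.1
   0.0 top 0.004 front 0.040 Xmin -55.7 stemY [-10.6  10.8] Ymin -32.6
   2.0 top -0.040 front 0.081 Xmin -56.1 stemY [-9.8 11.7] Ymin -31.2
   4.0 top -0.085 front 0.115 Xmin -56.7 stemY [-9.  12.5] Ymin -29.5
   6.0 top -0.120 front 0.127 Xmin -57.5 stemY [-8.2 13.5] Ymin -27.7
   8.0 top -0.160 front 0.042 Xmin -58.2 stemY [-7.6 14.5] Ymin -25.9
scene dot local 9 [-22.8  -2.4] ztop 0.0929
   -6.0 top 0.122 front -0.054 Xmin -52.1 stemY [-10.9  12. ] Ymin -33.8
   -4.0 top 0.080 front -0.061 Xmin -52.6 stemY [-9.9 13. ] Ymin -32.4
   -2.0 top 0.057 front -0.019 Xmin -53.0 stemY [-8.8 14. ] Ymin -31.0
   0.0 top 0.036 front 0.004 Xmin -53.7 stemY [-7.8 15. ] Ymin -29.5
   2.0 top 0.001 front 0.000 Xmin -54.3 stemY [-6.7 15.9] Ymin -28.0
   4.0 top -0.050 front -0.137 Xmin -54.9 stemY [-5.8 16.9] Ymin -26.6
   6.0 top -0.049 front -0.315 Xmin -55.4 stemY [-5.1 18.6] Ymin -25.6
   8.0 top 9.000 front 9.000 Xmin -55.8 stemY [-8.3 19.6] Ymin -24.1
side dot local 19 [-24.   -1.4] ztop 0.0926
   -6.0 top 0.106 front -0.016 Xmin -55.2 stemY [-12.3  11.2] Ymin -36.3
   -4.0 top 0.070 front 0.029 Xmin -55.5 stemY [-11.5  12.1] Ymin -34.7
   -2.0 top 0.016 front 0.074 Xmin -56.2 stemY [-10.6  13. ] Ymin -33.1
   0.0 top 0.000 front 0.135 Xmin -57.1 stemY [-9.7 13.7] Ymin -31.5
   2.0 top -0.035 front 0.186 Xmin -58.0 stemY [-8.7 14.4] Ymin -29.8
   4.0 top -0.069 front 0.109 Xmin -58.8 stemY [-7.8 15.2] Ymin -28.1
   6.0 top -0.115 front -0.026 Xmin -59.4 stemY [-6.9 16.6] Ymin -26.5
   8.0 top -0.137 front -0.230 Xmin -59.9 stemY [-6.7 17.5] Ymin -24.8
```

Emit:
{"fn": "apply_moves", "kwargs": {
  "rows": [
    [[20, 13, -30, 0.025, 0], [35, 13, -80, 0.025, 0], [35, 13, -125, 0.025, 0], [35, 13, -145, 0.025, 0], [35, 13, -145, 0.025, 0]]
  ]
}}

```text
clock: 11.75
position: [0.3984, 0.3154, 0.0457]
tcp_rot: [-2.173, -2.268, 0.007]
force: [0.2, 1.5, 1.0]
grip_width: 0.004
```

```bash
python3 look.py 10; python3 -c "
import cv2,numpy as np
b=cv2.imread('pics/side10.png')[200:384,60:244];a=cv2.imread('pics/w10.png')
cv2.imwrite('pics/m10.png',np.hstack([cv2.resize(b,(384,384)),a[:, 60:460]]))"
```

```text
11.75 [0.3984 0.3154 0.0457] jaw yaw 2.44 [0.2 1.5 1. ] 0.3
```

View pics/m10.png

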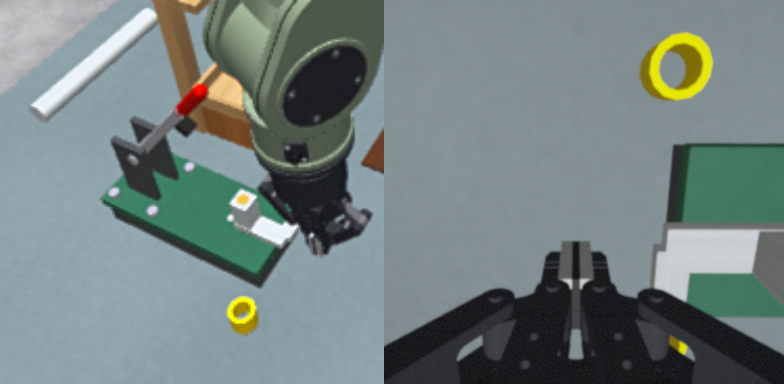

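Emit:
{"fn": "apply_moves", "kwargs": {
  "rows": [
    [[8, 0.5, 2.5, 0, 0], [16, 0.7, 2.5, 0, 0], [22, 1, 2.5, 0, 0], [27, 1, 2.5, 0, 0], [31, 1.3, 2.5, 0, 0], [35, 1.5, 2.5, 0, 0], [35, 1.5, 2.5, 0, 0]]
  ]
}}

```text
clock: 12.78
position: [0.4348, 0.3177, 0.0502]
tcp_rot: [-2.175, -2.267, -0.0]
force: [-0.5, -0.6, 0.1]
grip_width: -0.0
```

```bash
python3 look.py 11; python3 bed.py 11 wrist scene side|grep -v "\-6\|8.0"; python3 -c "
import cv2,numpy as np
b=cv2.imread('pics/side11.png')[200:384,60:244];a=cv2.imread('pics/w11.png')
cv2.imwrite('pics/m11.png',np.hstack([cv2.resize(b,(384,384)),a[:, 60:460]]))"
```

```text
12.775 [0.4348 0.3177 0.0502] jaw yaw 2.39 [-0.5 -0.6  0.1] -0.0
wrist dot local 964 [-16.1   0.4] ztop 0.0915
   -4.0 top 0.085 front -0.423 Xmin -51.1 stemY [-12.    9.6] Ymin -22.9
   -2.0 top 9.000 front 9.000 Xmin -51.0 stemY [-11.1  10.5] Ymin -21.5
   0.0 top 9.000 front 9.000 Xmin -50.9 stemY [-10.3  11.1] Ymin -20.0
   2.0 top 9.000 front 9.000 Xmin -50.8 stemY [-9.4 12.1] Ymin -18.6
   4.0 top 9.000 front 9.000 Xmin -50.7 stemY [-8.6 13. ] Ymin -17.2
   6.0 top 9.000 front 9.000 Xmin -50.6 stemY [-7.8 13.9] Ymin -15.7
scene dot local 9 [-15.5  -0.7] ztop 0.0922
   4.0 top 9.000 front 9.000 Xmin -59.9 stemY [-7.8 15.1] Ymin -11.6
   6.0 top 9.000 front 9.000 Xmin -59.6 stemY [-7.  16.1] Ymin -9.9
side dot local 20 [-17.4  -0.5] ztop 0.0932
   -4.0 top 9.000 front 9.000 Xmin -57.4 stemY [-11.6  10.9] Ymin -12.1
   -2.0 top 9.000 front 9.000 Xmin -57.2 stemY [-10.7  11.7] Ymin -11.0
   0.0 top 9.000 front 9.000 Xmin -56.9 stemY [-9.9 12.4] Ymin -10.5
   2.0 top 9.000 front 9.000 Xmin -56.6 stemY [-9.4 13.1] Ymin -9.6
   4.0 top 9.000 front 9.000 Xmin -56.4 stemY [-8.6 13.9] Ymin -8.9
   6.0 top 9.000 front 9.000 Xmin -56.1 stemY [-7.8 14.9] Ymin -8.2
```

View pics/m11.png

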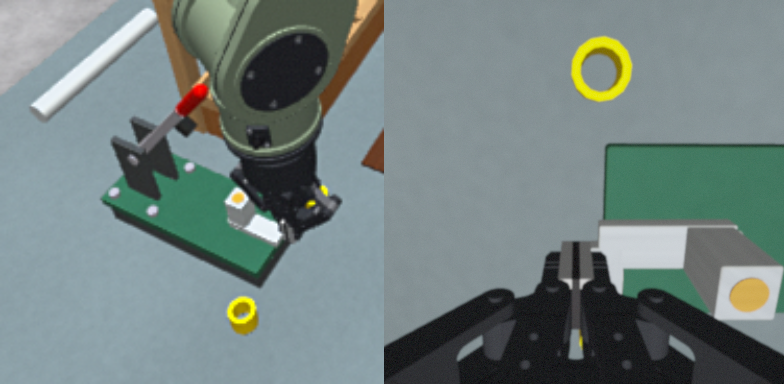

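Emit:
{"fn": "apply_moves", "kwargs": {
  "rows": [
    [[-15, -0.5, -1, 0, 0], [-15, -0.5, -1, 0, 20], [-15, -0.5, -1, 0, 20], [-15, -0.5, -1, 0, 20], [-10, 0, -1, 0, 20], [-5, 0, -1, 0, 20], [0, 0, -1, 0, 20], [3, 0, -1, 0, 20], [3, 0, -1, 0, 20]]
  ]
}}

```text
clock: 14.05
position: [0.4378, 0.3176, 0.0492]
tcp_rot: [-2.175, -2.267, -0.0]
force: [-0.0, -0.1, 0.4]
grip_width: 0.233
```

```bash
python3 look.py 12; python3 bed.py 12 wrist scene side|grep -v "\-6\|8.0"; python3 -c "
import cv2,numpy as np
b=cv2.imread('pics/side12.png')[200:384,60:244];a=cv2.imread('pics/w12.png')
cv2.imwrite('pics/m12.png',np.hstack([cv2.resize(b,(384,384)),a[:, 60:460]]))"
```

```text
14.05 [0.4378 0.3176 0.0492] jaw yaw 2.39 [-0.  -0.1  0.4] 19.9
wrist dot local 976 [-3.1 -0.2] ztop 0.0915
   -4.0 top 9.000 front 9.000 Xmin -51.3 stemY [-11.8   9.7] Ymin -17.4
   -2.0 top 9.000 front 9.000 Xmin -51.2 stemY [-11.   10.5] Ymin -16.0
   0.0 top 9.000 front 9.000 Xmin -51.1 stemY [-10.3  11.5] Ymin -14.6
   2.0 top 9.000 front 9.000 Xmin -50.7 stemY [-9.3 12.1] Ymin -13.2
   4.0 top 9.000 front 9.000 Xmin -50.6 stemY [-8.5 13. ] Ymin -11.7
   6.0 top 9.000 front 9.000 Xmin -50.4 stemY [-7.7 13.9] Ymin -10.2
scene dot local 9 [-2.8 -2.3] ztop 0.0933
   -4.0 top 9.000 front 9.000 Xmin -55.7 stemY [-10.2  12.6] Ymin -15.1
   -2.0 top 9.000 front 9.000 Xmin -55.6 stemY [-9.3 13.5] Ymin -13.5
   0.0 top 9.000 front 9.000 Xmin -55.6 stemY [-8.4 14.9] Ymin -11.9
   2.0 top 9.000 front 9.000 Xmin -55.4 stemY [-7.5 15.8] Ymin -10.3
   6.0 top 9.000 front 9.000 Xmin -54.9 stemY [-5.7 17.7] Ymin -7.8
side dot local 19 [-4.7 -1.2] ztop 0.0936
   -4.0 top 9.000 front 9.000 Xmin -57.5 stemY [-11.7  11.3] Ymin -12.1
   -2.0 top 9.000 front 9.000 Xmin -57.5 stemY [-10.8  12.2] Ymin -11.0
   0.0 top 9.000 front 9.000 Xmin -57.4 stemY [-10.2  13. ] Ymin -10.5
   2.0 top 9.000 front 9.000 Xmin -57.2 stemY [-9.6 13.8] Ymin -9.7
   4.0 top 9.000 front 9.000 Xmin -57.0 stemY [-8.6 14.6] Ymin -8.9
   6.0 top 9.000 front 9.000 Xmin -56.7 stemY [-7.6 15.5] Ymin -8.4
```

View pics/m12.png

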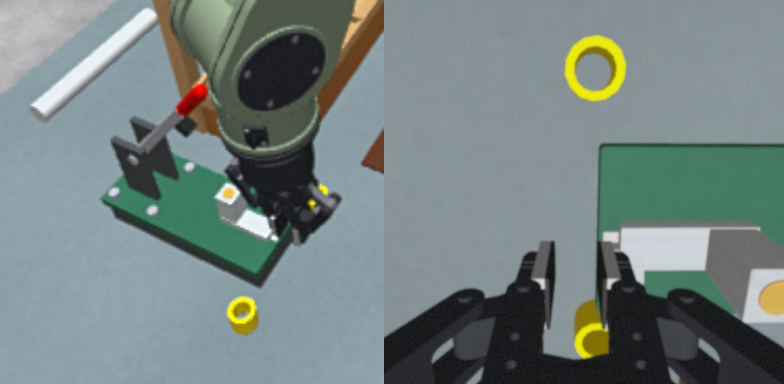

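Emit:
{"fn": "apply_moves", "kwargs": {
  "rows": [
    [[1.5, 0, 0, 0, 20], [3, 0.2, 0, 0, 20], [3.5, 0.2, 0, 0, 20], [3.5, 0.2, 0, 0, 20], [0, 0, 0, 0, 20], [-20, 0, 0, 0, 10], [-50, 0, 0, 0, 0], [-80, 0, 20, 0, 0], [-90, 0, 80, 0, 0], [-90, 0, 130, 0, 0], [-90, 0, 150, 0, 0]]
  ]
}}

```text
clock: 15.58
position: [0.3477, 0.3181, 0.2018]
tcp_rot: [2.174, 2.268, 0.005]
force: [-0.4, -0.6, -0.1]
grip_width: -0.001
```

```bash
python3 look.py 13; python3 bed.py 13 wrist scene side|grep -v "\-6\|8.0"; python3 -c "
import cv2,numpy as np
b=cv2.imread('pics/side13.png')[200:384,60:244];a=cv2.imread('pics/scene13.png')[230:350,180:300]
cv2.imwrite('pics/m13.png',np.hstack([cv2.resize(b,(384,384)),cv2.resize(a,(384,384))]))"
```

```text
15.575 [0.3477 0.3181 0.2018] jaw yaw 2.41 [-0.4 -0.6 -0.1] -0.1
wrist dot local 175 [-0.4 -0.9] ztop 0.0915
   -4.0 top 0.100 front -0.027 Xmin -54.5 stemY [-12.    9.7] Ymin -35.7
   -2.0 top 0.067 front 0.014 Xmin -55.0 stemY [-11.2  10.5] Ymin -34.1
   0.0 top 0.025 front 0.045 Xmin -55.6 stemY [-10.3  11.4] Ymin -32.5
   2.0 top -0.011 front 0.078 Xmin -56.1 stemY [-9.5 12.2] Ymin -30.8
   4.0 top -0.049 front 0.100 Xmin -56.7 stemY [-8.7 13.1] Ymin -29.1
   6.0 top -0.097 front 0.130 Xmin -57.4 stemY [-7.8 13.9] Ymin -27.4
scene dot local 8 [-0.4 -2.7] ztop 0.0942
   -4.0 top 0.048 front -0.061 Xmin -54.4 stemY [-10.1  12.8] Ymin -32.5
   -2.0 top 0.030 front -0.025 Xmin -54.7 stemY [-9.1 14.1] Ymin -31.2
   0.0 top -0.022 front -0.006 Xmin -54.9 stemY [-8.1 15.1] Ymin -29.8
   2.0 top -0.047 front 0.016 Xmin -55.2 stemY [-7.1 16.1] Ymin -28.6
   6.0 top -0.099 front -0.896 Xmin -56.4 stemY [-5.1 18. ] Ymin -25.8
side dot local 18 [-1.2 -1.6] ztop 0.0929
   -4.0 top 0.104 front 0.020 Xmin -56.0 stemY [-11.4  11.6] Ymin -35.7
   -2.0 top 0.040 front 0.011 Xmin -56.7 stemY [-10.6  12.4] Ymin -34.1
   0.0 top 0.034 front 0.021 Xmin -57.2 stemY [-9.6 13.1] Ymin -32.5
   2.0 top -0.019 front 0.034 Xmin -57.8 stemY [-8.7 13.8] Ymin -30.9
   4.0 top -0.070 front 0.085 Xmin -58.4 stemY [-7.8 14.6] Ymin -29.1
```

View pics/m13.png

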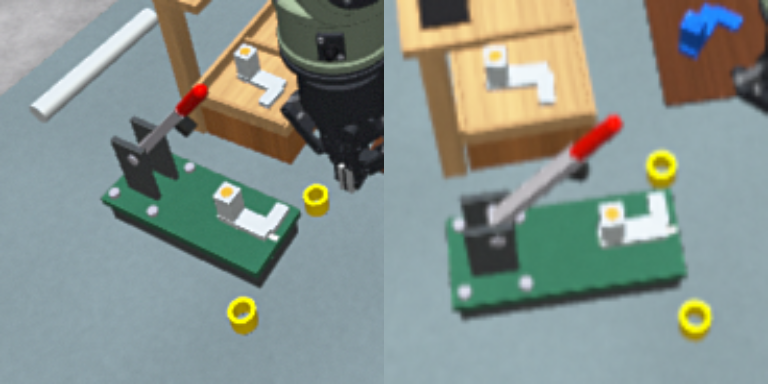

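View pics/w13.png

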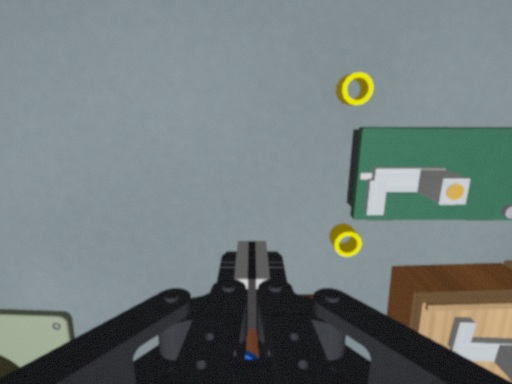

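Emit:
{"fn": "apply_moves", "kwargs": {
  "rows": [
    [[0, 0, 55, 0, 0], [0, 0, 110, 0, 0], [50, 4, 125, 0, 0], [100, 8, 125, 0, 0], [150, 10, 125, 0, 0], [200, 13, 125, 0, 0], [210, 13, 110, 0, 0], [210, 13, 98, 0, 0], [210, 13, 98, 0, 0]]
  ]
}}

```text
clock: 16.85
position: [0.5563, 0.3308, 0.2963]
tcp_rot: [-2.173, -2.268, 0.003]
force: [0.6, -0.7, -0.5]
grip_width: -0.004
```

```bash
python3 look.py 14; python3 -c "
import cv2,numpy as np
b=cv2.imread('pics/side14.png')[150:334,60:244];a=cv2.imread('pics/scene14.png')[200:350,170:320]
cv2.imwrite('pics/m14.png',np.hstack([cv2.resize(b,(384,384)),cv2.resize(a,(384,384))]))"
```

```text
16.85 [0.5563 0.3308 0.2963] jaw yaw 2.47 [ 0.6 -0.7 -0.5] -0.3
```

View pics/m14.png

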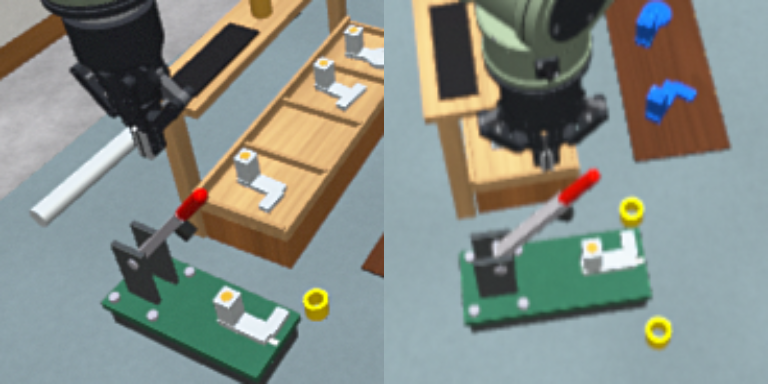

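View pics/w14.png

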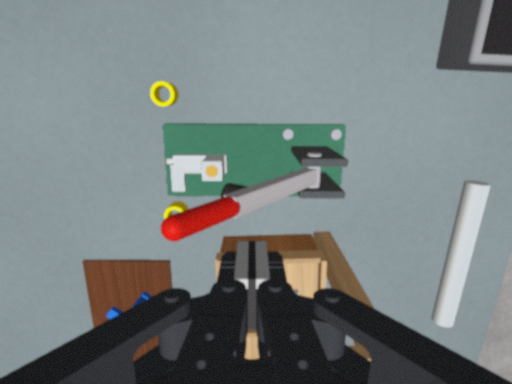

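Run:
```python
from h import *
O=np.array([.5133,.3294]);th=np.radians(2.4);ex=np.array([np.cos(th),np.sin(th)]);ey=np.array([-ex[1],ex[0]])
for f in("w14","side14","scene14"):
    n={"w":"wrist","si":"side","sc":"scene"}[f[0] if f[0]=="w" else f[:2]]
    c=get_calibration(n)
    if n=="wrist":c["world_to_cam"]=np.load("pics/w14M.npy")
    d=np.load(f"pics/{f}d.npy");im=cv2.imread(f"pics/{f}.png");hsv=cv2.cvtColor(im,cv2.COLOR_BGR2HSV);P=cloud(c,d)
    m=((hsv[...,0]<6)|(hsv[...,0]>174))&(hsv[...,1]>150)&(hsv[...,2]>70)&(d>0)&(P[...,2]>.18)&(P[...,2]<.3)&(P[...,1]>.28)
    m=cv2.erode(m.astype(np.uint8),np.ones((3,3)))>0
    q=P[m];x=(q[:,:2]-O)@ex;y=(q[:,:2]-O)@ey;z=q[:,2]
    f1=np.polyfit(x,z,1);print(n,len(q),"x",x.min().round(4),x.max().round(4),"y",np.median(y).round(4),np.percentile(y,[2,98]).round(4),"z",z.min().round(3),z.max().round(3),"slope angle",np.arctan(-f1[0]).round(3),"z at x=0,.02",np.polyval(f1,[0,.02]).round(4))
```

```text
wrist 1415 x -0.0071 0.0342 y 0.0038 [-0.0024  0.0082] z 0.222 0.267 slope angle 0.869 z at x=0,.02 [0.2628 0.2392]
side 65 x -0.0111 0.0213 y 0.0078 [0.0006 0.0093] z 0.227 0.268 slope angle 0.878 z at x=0,.02 [0.2541 0.23  ]
scene 30 x -0.0046 0.0288 y 0.0048 [0.002  0.0084] z 0.228 0.269 slope angle 0.871 z at x=0,.02 [0.2648 0.2411]
```

Run:
```python
from h import *
O=np.array([.5133,.3294]);th=np.radians(2.4);ex=np.array([np.cos(th),np.sin(th)]);ey=np.array([-ex[1],ex[0]])
c=get_calibration("wrist")
def L(c,u,v,z):
    p=onplane(c,u,v,z)[:2];return (1000*np.array([(p-O)@ex,(p-O)@ey])).round(1)
for t,b in (("13",(355,168,372,184)),("14",(160,150,175,172))):
    c["world_to_cam"]=np.load(f"pics/w{t}M.npy");im=cv2.imread(f"pics/w{t}.png");hsv=cv2.cvtColor(im,cv2.COLOR_BGR2HSV)
    x0,y0,x1,y1=b
    m=(hsv[y0:y1,x0:x1,1]<50)&(hsv[y0:y1,x0:x1,2]>150)
    for v in range(y0,y1): print(v,"".join("#" if a else "." for a in m[v-y0]))
    g=cv2.inRange(hsv,(60,100,40),(85,255,255));P=cloud(c,np.load(f"pics/w{t}d.npy"))
    g=(g>0)&(abs(P[...,2]-.044)<.004)
    ys=[L(c,u,v,.044) for v,u in np.argwhere(g)];ys=np.array(ys);s=ys[(ys[:,0]>10)&(ys[:,0]<60)];print("bed y",np.percentile(s[:,1],[.5,99.5]),"x min",np.percentile(ys[:,0],.5))
    if t=="13": print(L(c,366,176,.044))
    hsvb=(hsv[...,0]>8)&(hsv[...,0]<26)&(hsv[...,1]>110)&(hsv[...,2]>130)&(abs(P[...,2]-.092)<.008)
    q=np.argwhere(hsvb)[:,::-1].mean(0);print("dot",L(c,*q,.092))
```

```text
168 .................
169 .................
170 .................
171 .................
172 ...........#.#...
173 ......###########
174 .....############
175 .....############
176 .....############
177 .....############
178 .....############
179 .....########....
180 ................#
181 ...............##
182 ...............##
183 ...............##
bed y [-41.7  44.4] x min -64.2
[-55.7   0.7]
dot [-0.4 -0.9]
150 ###............
151 ###............
152 ###............
153 ###............
154 ###............
155 ###..........##
156 ###.........###
157 ####........###
158 #####..########
159 #####.#########
160 ###############
161 ###############
162 #####.#########
163 #####.#########
164 #####..########
165 ####.....######
166 #####....######
167 #####.....#####
168 #####.....#####
169 #####.....#####
170 #####.....#####
171 ######....#####
bed y [-28.3  44.1] x min -60.288
dot [ 9.7 -9.4]
```

Emit:
{"fn": "apply_moves", "kwargs": {
  "rows": [
    [[-2, 1, -20, 0, 0], [-5, 1, -38, 0, 0], [-12, 1, -47, 0, 0], [-18, 0, -53, 0, 0], [-25, 0, -59, 0, 0], [-33, 0, -65, 0, 0], [-44, 0, -75, 0, 0], [-54, 0, -87, 0, 0], [-62, -1, -100, 0, 0], [-62, -1, -100, 0, 0]]
  ]
}}

```text
clock: 18.25
position: [0.495, 0.3297, 0.1972]
tcp_rot: [-2.174, -2.268, 0.001]
force: [0.3, -0.6, 0.3]
grip_width: -0.002
```

```bash
python3 look.py 15; python3 -c "
import cv2,numpy as np
b=cv2.imread('pics/side15.png')[150:334,60:244];a=cv2.imread('pics/scene15.png')[200:350,170:320]
cv2.imwrite('pics/m15.png',np.hstack([cv2.resize(b,(384,384)),cv2.resize(a,(384,384))]))"
```

```text
18.25 [0.495  0.3297 0.1972] jaw yaw 2.44 [ 0.3 -0.6  0.3] -0.2
```

View pics/m15.png

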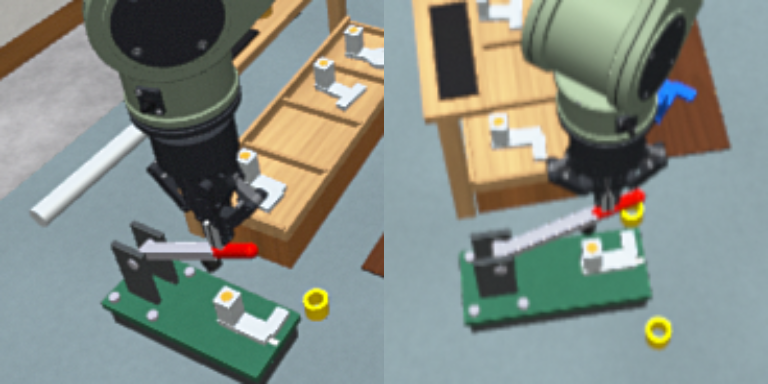

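Emit:
{"fn": "apply_moves", "kwargs": {
  "rows": [
    [[-5, 0, -7, 0, 0], [-9, 0, -14.5, 0, 0], [-15, 0, -29, 0, 0], [-19, -1, -43, 0, 0], [-22, -1, -56, 0, 0], [-23, -1, -64, 0, 0], [-24, -1, -68, 0, 0], [-24, -1, -68, 0, 0]]
  ]
}}

```text
clock: 19.4
position: [0.4715, 0.3287, 0.1292]
tcp_rot: [-2.174, -2.268, 0.0]
force: [0.9, -0.2, 0.3]
grip_width: -0.004
```

```bash
python3 look.py 16; python3 -c "
import cv2,numpy as np
b=cv2.imread('pics/side16.png')[200:360,80:240];a=cv2.imread('pics/scene16.png')[230:350,180:300]
cv2.imwrite('pics/m16.png',np.hstack([cv2.resize(b,(384,384)),cv2.resize(a,(384,384))]))"
```

```text
19.4 [0.4715 0.3287 0.1292] jaw yaw 2.4 [ 0.9 -0.2  0.3] -0.3
```

View pics/m16.png

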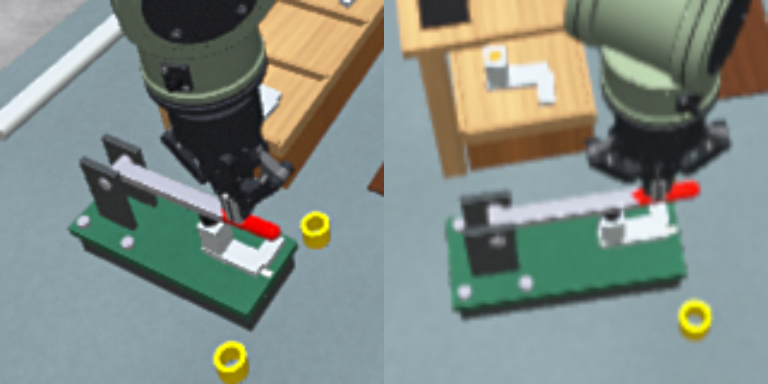

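Near closed; lower in small steps and watch the force.

Emit:
{"fn": "apply_moves", "kwargs": {
  "rows": [
    [[0, 0, -2, 0, 0], [0, 0, -4, 0, 0], [0, 0, -4, 0, 0]]
  ]
}}

```text
clock: 19.92
position: [0.4715, 0.3287, 0.1251]
tcp_rot: [-2.174, -2.268, 0.0]
force: [0.1, -0.1, -0.3]
grip_width: 0.002
```

Emit:
{"fn": "apply_moves", "kwargs": {
  "rows": [
    [[0, 0, -1, 0, 0], [0, 0, -2, 0, 0], [0, 0, -2, 0, 0]]
  ]
}}

```text
clock: 20.3
position: [0.4715, 0.3287, 0.1232]
tcp_rot: [-2.174, -2.268, 0.0]
force: [0.4, -0.5, 0.0]
grip_width: 0.0
```

Emit:
{"fn": "apply_moves", "kwargs": {
  "rows": [
    [[0, 0, -1, 0, 0], [0, 0, -1, 0, 0]]
  ]
}}

```text
clock: 20.55
position: [0.4717, 0.3287, 0.1228]
tcp_rot: [2.174, 2.267, 0.001]
force: [-3.0, -2.2, 10.2]
grip_width: 0.004
```

Emit:
{"fn": "apply_moves", "kwargs": {
  "rows": [
    [[0, 0, -1, 0, 0], [0, 0, -1, 0, 0]]
  ]
}}

```text
clock: 20.8
position: [0.4718, 0.3288, 0.1225]
tcp_rot: [2.174, 2.267, 0.002]
force: [-4.9, -3.1, 24.0]
grip_width: -0.002
```

```bash
python3 look.py 17; python3 -c "
import cv2,numpy as np
b=cv2.imread('pics/side17.png')[220:320,100:200];a=cv2.imread('pics/scene17.png')[260:340,190:290]
cv2.imwrite('pics/m17.png',np.hstack([cv2.resize(b,(400,400)),cv2.resize(a,(400,400))]))"
```

```text
20.8 [0.4718 0.3288 0.1225] jaw yaw 2.4 [-4.9 -3.1 24. ] -0.2
```

View pics/m17.png

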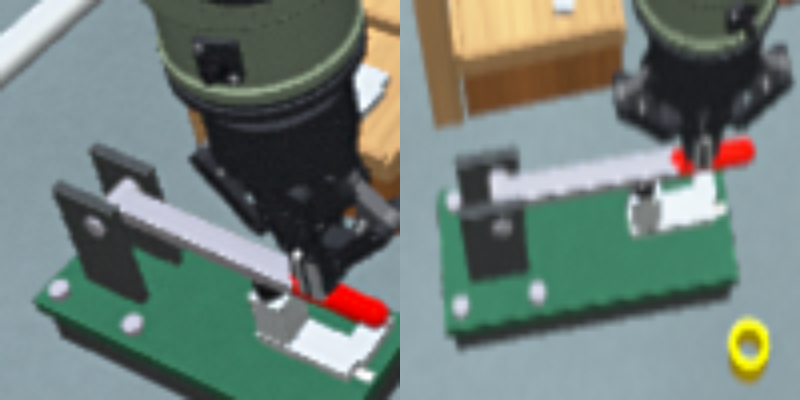

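Emit:
{"fn": "apply_moves", "kwargs": {
  "rows": [
    [[0, 0, 2, 0, 0], [0, 0, 15, 0, 0], [0, 0, 60, 0, 0], [0, 0, 110, 0, 0], [-40, -10, 150, 0, 0], [-90, -30, 170, 0, 0], [-90, -60, 170, 0, 0], [-90, -60, 170, 0, 0]]
  ]
}}

```text
clock: 21.95
position: [0.3817, 0.2672, 0.2924]
tcp_rot: [2.175, 2.265, 0.001]
force: [0.7, 0.7, -0.8]
grip_width: 0.001
```

```bash
python3 look.py 18; python3 -c "
import cv2,numpy as np
b=cv2.imread('pics/side18.png')[100:384,60:344];a=cv2.imread('pics/scene18.png')[130:350,150:350]
cv2.imwrite('pics/m18.png',np.hstack([cv2.resize(b,(400,400)),cv2.resize(a,(400,400))]))"
```

```text
21.95 [0.3817 0.2672 0.2924] jaw yaw 2.31 [ 0.7  0.7 -0.8] 0.1
```

View pics/m18.png

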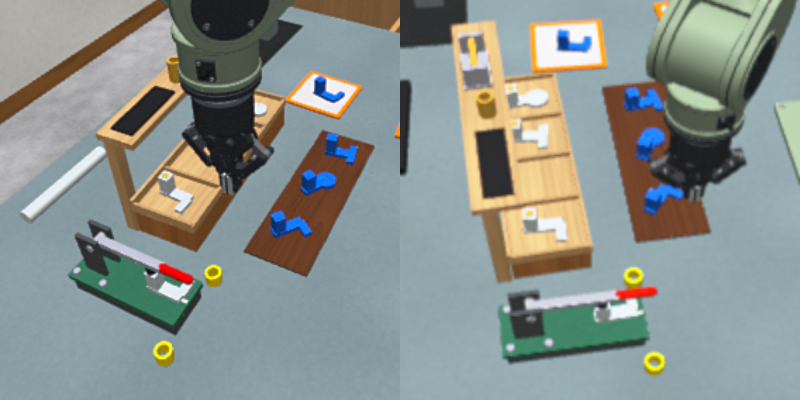

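View pics/w18.png

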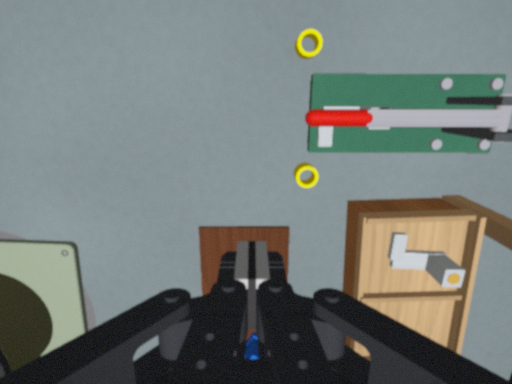

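Run:
```python
from h import *
O=np.array([.5133,.3294]);th=np.radians(2.4);ex=np.array([np.cos(th),np.sin(th)]);ey=np.array([-ex[1],ex[0]])
for n in("wrist","side","scene"):
    c=get_calibration(n);f=f"{n}18"
    if n=="wrist":c["world_to_cam"]=np.load("pics/w18M.npy");f="w18"
    d=np.load(f"pics/{f}d.npy");im=cv2.imread(f"pics/{f}.png");hsv=cv2.cvtColor(im,cv2.COLOR_BGR2HSV);P=cloud(c,d)
    X=((P[...,:2]-O)@ex);Y=((P[...,:2]-O)@ey)
    m=(d>0)&(P[...,2]>.108)&(P[...,2]<.14)&(X>-.085)&(X<.07)&(abs(Y)<.012)
    print(n,m.sum(),"arm slope rad",-np.polyfit(X[m],P[m][:,2],1)[0].round(3),"Xmin",X[m].min().round(4))
    t=(d>0)&(abs(P[...,2]-.054)<.005)&(X>-.08)&(X<-.03)&(Y>-.045)&(Y<.02)&(hsv[...,1]<60)&(hsv[...,2]>120)
    if t.sum(): print("  toe X",np.percentile(X[t],[2,98]).round(4),"Y",np.percentile(Y[t],[2,98]).round(4))
```

```text
wrist 2734 arm slope rad 0.001 Xmin -0.0814
  toe X [-0.0547 -0.0326] Y [-0.0353  0.0088]
side 506 arm slope rad 0.009 Xmin -0.0844
  toe X [-0.0574 -0.0305] Y [-0.0261  0.0099]
scene 323 arm slope rad 0.004 Xmin -0.0813
  toe X [-0.0538 -0.031 ] Y [-0.0179  0.011 ]
```

Clamp level (~0 rad) and the toe is in place; handing in.

```bash
python3 -c "
from cell import *
print(close_job())"
```

```text
the job is handed in; nothing more can be done
None
```

I put the matching link, part_right (the mirrored L), on the clamp bed, let it go and closed the clamp on it. I handed the job in at about 22 s; the hand-in gave no verdict.

- **Picking:** The moves cannot tilt the tool, so I did not take the link by its block. I gripped it by its foot, below and in front of the shelf.
- **Placing:** The wrist would have hit the raised clamp arm over the final spot. I set the link down about 22 mm short of the dot and slid it home with the fingertips in two pushes.
- **Clamping:** I pushed the grip over and down until the pad met the block. I stopped at 24 N and then backed the arm clear.

**Last checks**
- **Link position:** Before clamping, the block was about 0.4 to 1.2 mm short of the dot along the stripe and 1 to 2.5 mm off to its right. Its turn was within about 1°. The three cameras disagreed by up to about 2 mm sideways, so I left that offset alone.
- **After clamping:** The wrist camera still saw the toe front at -55 mm, where it should be. The clamp arm measured 0.001 to 0.009 rad, which is level.
- **Everything else:** The other links and the bushings looked undisturbed in the last pictures. So did the sleeve and knee frame on the shelf. The arm was touching nothing.

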